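# Clamp an axle in the V-block fixture

## Task

Lift the stepped axle with the threaded end out of the wooden cradle without letting it roll off onto the bench, and leave the plain bar lying in its notch. Lay the axle in the two V-blocks of the fixture with its threaded end under and past the toggle clamp, and slide it home until its plain end touches the end stop. Then lock it by pushing the clamp's handle over and down as far as it goes, and let go.

Things in the scene. Friction and masses are not known exactly. Their poses are not given: they have to be found in the camera images.
- axle: The stepped steel axle, 196 mm long, 0.45 to 0.7 kg; its frame is that of point axle_grip. From its plain end: 34 mm of 24 mm diameter, a thicker hub seat 64 mm long of 32 mm diameter, 66 mm of 24 mm diameter, then 32 mm of 16 mm thread. It starts level in one of the cradle's two pairs of notches (which one varies), plain end to the cradle's +y.
- axle_grip (a point): Where to grip the axle, across its hub seat: a point on its axis, near its balance point, starting 55 mm above the bench. +y runs along the axle to the plain end, 75 mm away; the threaded end is 121 mm away to -y. The hub seat reaches from -23 to +41 mm in y from here. The x and z axes turn as it rolls.
- bar_mid (a point): Middle of the plain steel bar, 170 mm long and 24 mm in diameter throughout, which lies level in the cradle's other notches, its axis 55 mm above the bench and 90 mm from the axle's. It stays there.
- cradle: Fixed wooden cradle, 170 mm along x, 140 mm along y, 47 mm high; origin under its centre. Two cheeks 18 mm thick at y = -61 and 61 mm with shallow notches (6 mm deep, 30 degree flanks) at x = -45 and 45 mm: a part lies along y and rolls out at a sideways push of about 3 N. Between the cheeks it is open down to the bench but for rails at x = -66 and 66 mm, 28 mm high.
- fixture: Fixed steel fixture, left or right of the cradle; origin under the centre of its base plate (150 mm along x, 200 along y, 12 thick). V-blocks along y near its -x edge; toggle clamp on a riser behind the V-block at the -y end (riser from x = -3 mm on). Open, the clamp's raised arm and handle stand in the plane y = -70 mm between x = -20 and 85 mm, up to 180 mm above the bench.
- axle_seat (a point): Where axle_grip comes when the axle is home: on the axis of the V-blocks, 58 mm above the bench, axes as the fixture's. V-blocks: 90 degree Vs 34 mm wide, tops level with this point, from y = 51 to 73 and -87 to -63 mm from here; only the plate, 46 mm lower, lies between. End stop: a round button, face at y = +75 mm, on a bracket 40 mm wide that rises 16 mm above this point.
- clamp_handle (a joint): Hinge of the toggle clamp's handle against its arm: 0 at the start (open, handle nearly upright), 2.53 rad fully closed, handle nearly level, pointing to the fixture's +x, locked past dead centre (2.47) against its stop. A link swings the arm down onto the axle as the handle goes over. It stays where it is left; it takes a few newtons, most near the end.
- handle_grip (a point): Middle of the handle's round rubber grip (17 mm thick, 65 mm long). It moves in the plane y = -75 mm of axle_seat; x, z in mm from axle_seat and the handle's slope in degrees: open (113, 93, 68), (125, 92, 57), (135, 89, 47), (141, 85, 38), (144, 79, 29), (146, 68, 18), (148, 54, 6), closed (148, 50, 3). Push it with shut fingers on its upper, -x side; there the raised arm leaves 35 mm of room.
- clamp_spindle: Rubber-tipped, spring-loaded foot at the end of the clamp's arm, 15 mm in diameter; origin at the centre of its tip. Closed, it presses down with about 6 N on top of the axle above the V-block at the threaded end.

How it is judged:
By the outcome, as a careful person would: the job done as asked, in the order asked, and still so for the second after the job is handed in, with the robot touching nothing.
It also fails if it takes over 59 s, if anything falls off the work surface, if the arm or the gripper's body presses on something with over 40 N, if the wrist force passes 120 N, or if a joint passes its speed limit or range.

## Robot

A 7-joint arm with a two-finger parallel gripper is mounted at the origin on a cart in front of the work surface, level with it; the furniture and walls round the work are solid. World frame = base frame: x ahead of the robot, y to its left, z up, the work surface at z = 0. Lengths are in m, angles in rad, forces in N, time in s.
With the tool pointing down it reaches from about 0.425 to 0.95 m from the base axis. Payload 16.7 kg.
Tool frame: the origin (TCP) lies at the very end of the fingers, on their centre line; the grasp point (between the pads) lies hold_point_z behind it (hold_point_z is the distance from the TCP to the grasp point, in m); z points along the fingers, y is the direction in which the jaws open and shut (so a half turn about z gives the same grasp; the last joint's range is limited). The gripper opens to 94 mm and grips with 3 to 60 N. Pads are 16 mm wide; open, the fingers measure 119 mm over their backs; the gripper's body (75 mm by 177 mm) begins 78 mm behind the grasp point.
Start: joints at [-1.474, 0.426, 0.074, 1.606, -0.034, 1.111, -0.067], TCP at [0.164, 0.655, 0.205] pointing down, gripper open.
Joint ranges: [-2.85, 2.85], [-0.5, 2.14], [-1.23, 1.37], [0.21, 2.46], [-1.02, 4.16], [0.16, 2.05], [-2.73, 2.73]. Speed limits (rad/s): [1.89, 1.89, 2.39, 2.39, 3.01, 3.01, 3.01].

## Interface

Orientations are given as a unit quaternion [w, x, y, z].
In Python, from workcell import * gives the robot as it stands.
- The arm moves only by the tool apply_moves, never from a script. Its argument "series" is text: rows parted by semicolons, each of 7 numbers parted by spaces: the shift along the tool's x, y, z in cm, then the turn, a rotation vector about the tool's x, y, z in degrees, then the opening, from -1 (shut) to 1 (fully open), so that 0 is half open. A call has 1 to 20 rows; each row shifts and turns the commanded pose from where the row before left it, along the tool's axes as they then stand; what a row does not reach is not made up. A row lasts 1/10 s, in which the tool goes at most 50 mm and 8.59 degrees, less where a joint would pass 70% of its speed; a pose out of reach is approached as far as the arm can. A call with a gripper value outside its range is refused whole. The fingers move at their own pace and stop on an object; "grip_force" is the grip in N (left out, the last holds). Time passes only in rows, so rows that do not move let the fingers close. It gives the time, the measured TCP pose, the force and the opening at its end, in the units of the state.
- observe(): the state, without advancing time (a new reading comes with each control period).
- grab_frame(name): name is "side" or "top"; returns a dict with "img" (420x560x3 uint8, blue, green, red), "camera_matrix" (3x3 intrinsics, pixels), "origin" and "rotation" of the camera in the world. Camera axes: x right, y up, looking along -z (the intrinsics and any distortion apply to the point x, -y, -z); pixel columns grow to the right and rows downward; lengths in m; the calibration is good to about 2 mm. A picture is of the moment at which its call begins. There is no depth.
- close_job(): hands the job in, once; it reports no verdict.
The state is a dict: "t": time; "joints": joint angles; "qvel": joint speeds; "tau": joint torques, N m; "tool_pos": TCP position; "tool_rot": TCP orientation; "wrist_force": force on the tool from outside, world axes, zero at the start; "wrist_torque": the same for the moment, N m; "finger_gap": finger opening in m.
Only numpy, scipy, OpenCV 4.12 (cv2) and the standard library are available. Lean on these libraries where they do the work, as an engineer would, in place of code of your own. Each camera call takes 0.05 s, during which the arm holds its last target.

## Working session

There is one attempt and no reset: what is moved stays moved. The work goes in short steps, Python scripts to look and compute and a tool call to move; the robot and the scene stay as the last step left them, time stands still between calls to the robot, and variables do not carry over. Pictures are saved under pics/ and viewed, and the job is handed in when it is done.

Besides the shell and the picture viewer there is one more tool, called after "Emit:" as name(argument=value, ...), one argument or row to a line, values as JSON. apply_moves: Moves the arm, as the interface text tells. Its arguments: {"type":"object","properties":{"series":{"type":"string"},"grip_force":{"type":"number"}},"required":["series"]}

```bash
ls; mkdir -p pics; python3 - <<'E'
from workcell import *
import cv2
print(observe())
import workcell
print([n for n in dir(workcell) if not n.startswith('_')])
for n in('side','top'):
    f=grab_frame(n); cv2.imwrite(f'pics/{n}0.png',f['img']); print(n,f['camera_matrix'],f['origin'],f['rotation'],[k for k in f])
E
```

```text
pics
{'t': 0.0, 'joints': array([-1.47450839,  0.42674471,  0.07387701,  1.60656988, -0.03409647,
        1.11080333, -0.06707828]), 'qvel': array([ 1.22558575e-03, -5.17467214e-04,  2.10247804e-03, -1.61810707e-03,
        7.84853705e-05,  5.02564855e-04, -5.67505586e-04]), 'tau': array([ 3.20176085e-03, -9.35810494e+01,  3.66818972e+00, -4.54211462e+01,
       -4.87095409e-02,  2.01694574e-02,  1.58705225e-04]), 'tool_pos': array([0.16418506, 0.6542938 , 0.20478431]), 'tool_rot': array([-2.36279811e-05,  1.22600230e-01,  9.92455935e-01, -6.32122737e-04]), 'wrist_force': array([-0.51745537,  0.31320518,  0.8959366 ]), 'wrist_torque': array([0.02505083, 0.04114117, 0.00846556]), 'finger_gap': 0.0938441576358149}
['Unreachable', 'close_job', 'grab_frame', 'hold_point_z', 'observe']
side [[495.66731142   0.         277.02266883]
 [  0.         495.66731142 216.47839139]
 [  0.           0.           1.        ]] [ 0.04072416 -0.82348448  0.65499997] [ 0.83299005  0.4884078  -0.14175125 -0.21792656] ['img', 'camera_matrix', 'origin', 'rotation']
top [[406.51854805   0.         273.84043005]
 [  0.         406.51854805 208.36628948]
 [  0.           0.           1.        ]] [ 0.48241406 -0.03905061  0.97147567] [-0.70368461 -0.03688651  0.00615669  0.70952762] ['img', 'camera_matrix', 'origin', 'rotation']
```

View pics/side0.png

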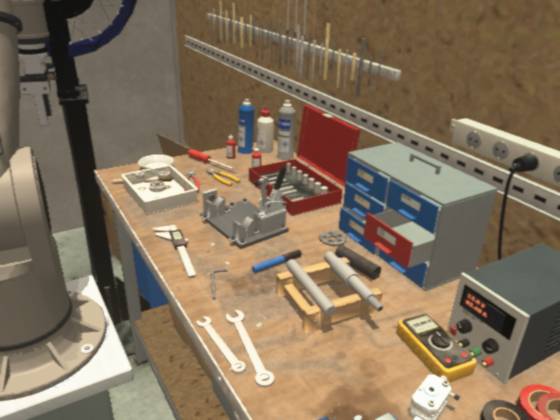

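View pics/top0.png

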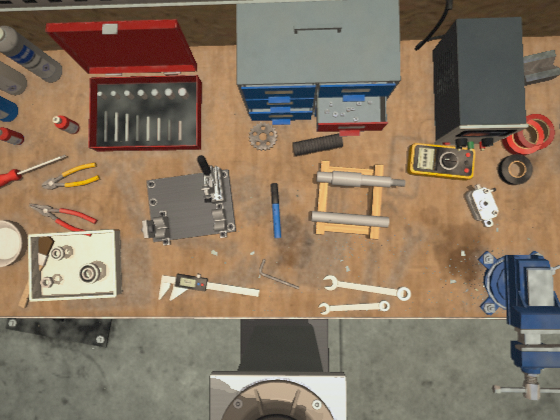

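```bash
python3 -c "
from workcell import *
print(hold_point_z)"
```

```text
0.0188
```

```bash
python3 - <<'E'
import cv2
a=cv2.imread('pics/top0.png'); s=cv2.imread('pics/side0.png')
cv2.imwrite('pics/tf.png',cv2.resize(a[145:250,130:250],None,fx=6,fy=5.7,interpolation=cv2.INTER_CUBIC)[:600,:])
cv2.imwrite('pics/tc.png',cv2.resize(a[150:250,300:415],None,fx=6,fy=6,interpolation=cv2.INTER_CUBIC))
cv2.imwrite('pics/sf.png',cv2.resize(s[155:255,190:300],None,fx=6,fy=6,interpolation=cv2.INTER_CUBIC))
cv2.imwrite('pics/sc.png',cv2.resize(s[240:350,265:395],None,fx=5.4,fy=5.4,interpolation=cv2.INTER_CUBIC))
E
```

```text
(no output)
```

View pics/tf.png

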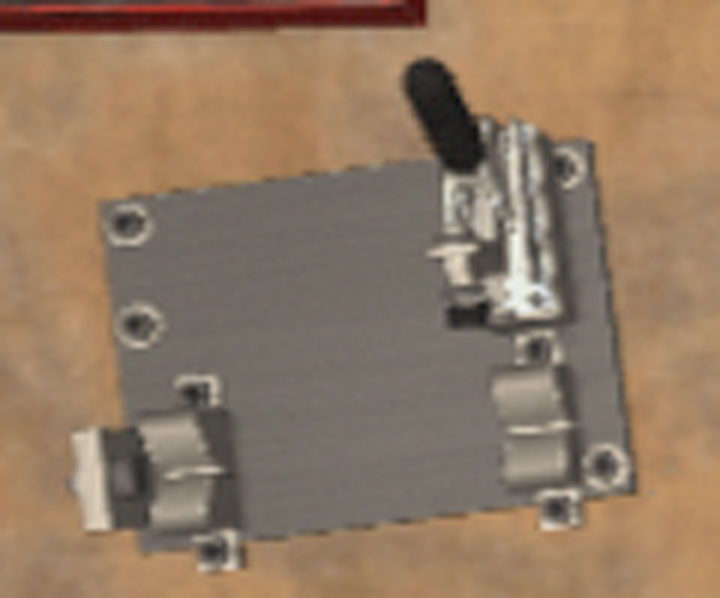

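View pics/tc.png

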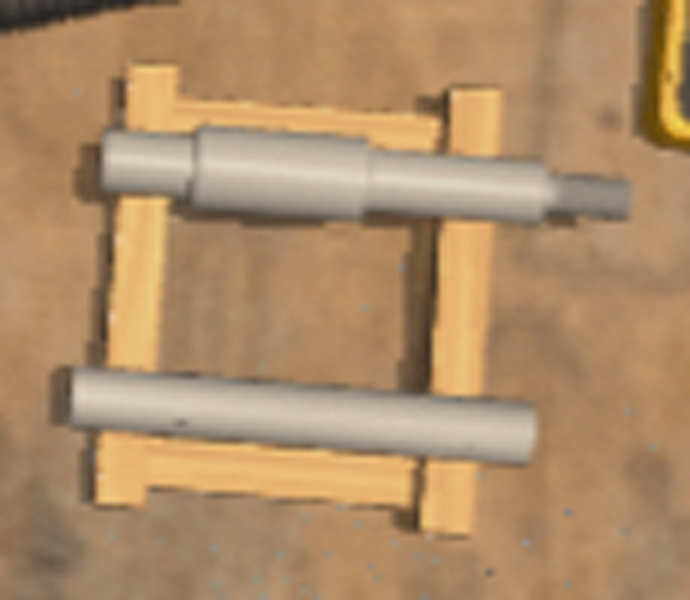

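View pics/sf.png

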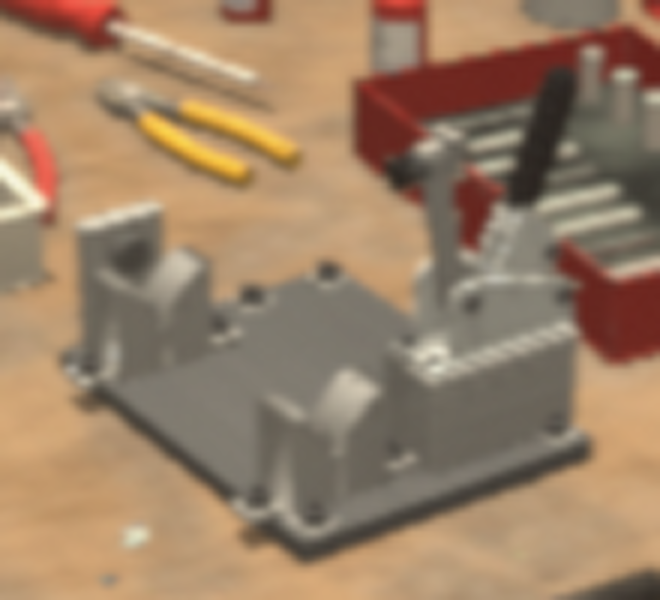

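View pics/sc.png

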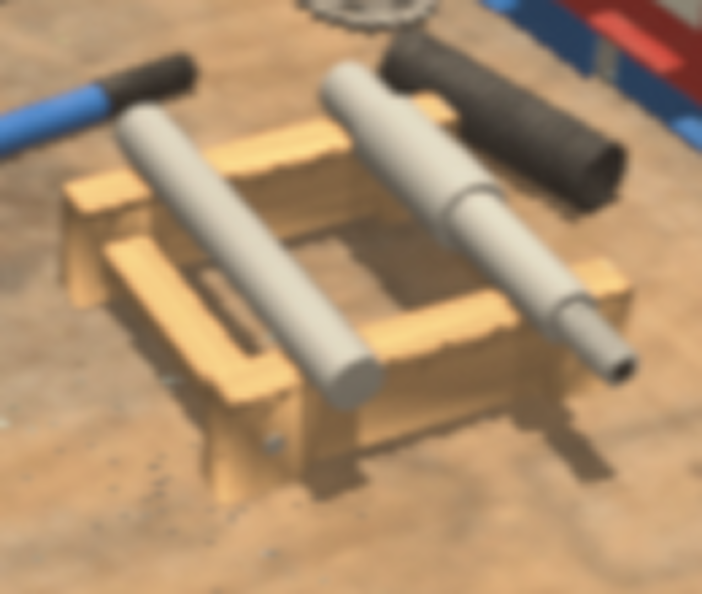

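```bash
cat > h.py <<'E'
import numpy as np, cv2
from scipy.spatial.transform import Rotation as R
from scipy.optimize import least_squares
CAM={'side':(495.66731142,277.02266883,216.47839139,[0.04072416,-0.82348448,0.65499997],[0.83299005,0.4884078,-0.14175125,-0.21792656]),
'top':(406.51854805,273.84043005,208.36628948,[0.48241406,-0.03905061,0.97147567],[-0.70368461,-0.03688651,0.00615669,0.70952762])}
def proj(c,p):
    f,cx,cy,o,q=CAM[c]; r=R.from_quat(q,scalar_first=True).as_matrix()
    v=(np.atleast_2d(p)-o)@r; v=v*[1,-1,-1]
    return np.c_[f*v[:,0]/v[:,2]+cx, f*v[:,1]/v[:,2]+cy]
def ray(c,uv,z):
    f,cx,cy,o,q=CAM[c]; r=R.from_quat(q,scalar_first=True).as_matrix()
    d=r@np.array([(uv[0]-cx)/f,-(uv[1]-cy)/f,-1]); return np.array(o)+d*(z-o[2])/d[2]
def T(x,y,yaw,pts):
    c,s=np.cos(yaw),np.sin(yaw); p=np.atleast_2d(pts).astype(float)
    return np.c_[x+c*p[:,0]-s*p[:,1], y+s*p[:,0]+c*p[:,1], p[:,2]]
Z={'tf':('top',130,145,6,5.7),'tc':('top',300,150,6,6),'sf':('side',190,155,6,6),'sc':('side',265,240,5.4,5.4)}
def unz(k,u):
    c,x,y,a,b=Z[k]; return c,np.array([(u[0]+.5)/a-.5+x,(u[1]+.5)/b-.5+y])
def fit(obs,x0):
    # obs: list (zoomkey, pixel, modelpoint fn(params)-> world)
    def res(p):
        return np.concatenate([proj(unz(k,u)[0],m(p))[0]-unz(k,u)[1] for k,u,m in obs])
    s=least_squares(res,x0,loss='soft_l1'); return s.x,res(s.x).reshape(-1,2)
E
python3 - <<'E'
from h import *
np.set_printoptions(precision=4,suppress=True)
def A(y,dx=0,z=.055): return lambda p:T(p[0],p[1],p[2],[[dx,y,z]])
obs=[('tc',(102,161),A(.075)),('tc',(193,169),A(.041)),('tc',(367,178),A(-.023)),('tc',(548,189),A(-.089)),('tc',(629,198),A(-.121)),
('sc',(620,360),A(-.121))]
for o in (obs,obs[:-1]):
    x,r=fit(o,[.54,-.13,0]); print(x,np.degrees(x[2]));print(r)
# bar
B=lambda y:(lambda p:T(p[0],p[1],p[2],[[0,y,.055]]))
x,r=fit([('tc',(70,397),B(.085)),('tc',(535,435),B(-.085))],[.45,-.13,0]); print('bar',x,np.degrees(x[2]),r)
# cheek top corners z=.047
C=lambda a,b:(lambda p:T(p[0],p[1],p[2],[[a,b,.047]]))
x,r=fit([('tc',(129,66),C(.085,.07)),('tc',(180,68),C(.085,.052)),('tc',(503,90),C(.085,-.07)),('tc',(450,88),C(.085,-.052)),('tc',(95,505),C(-.085,.07)),('tc',(147,505),C(-.085,.052)),('tc',(420,532),C(-.085,-.052)),('tc',(472,535),C(-.085,-.07))],[.5,-.13,0]); print('cradle',x,np.degrees(x[2]));print(r)
F=lambda a,b,z=.012:(lambda p:T(p[0],p[1],p[2],[[a,b,z]]))
S=lambda a,b,z=0:(lambda p:T(p[0],p[1],p[2],[[p[3]+a,.005+b,.058+z]]))
obs=[('tf',(100,203),F(.075,.1)),('tf',(592,140),F(.075,-.1)),('tf',(635,490),F(-.075,-.1)),('tf',(145,552),F(-.075,.1)),
('sf',(305,545),F(-.075,-.1)),('sf',(590,440),F(.075,-.1)),
('tf',(498,428),S(0,-.063,-.01)),('tf',(562,428),S(0,-.087,-.01)),('tf',(140,470),S(0,.073,-.01)),('tf',(208,468),S(0,.051,-.01))]
x,r=fit(obs,[.48,.15,.13,-.05]); print('fix',x,np.degrees(x[2]));print(r)
E
```

```text
[ 0.6036 -0.1714 -0.0849] -4.862604441354853
[[ 0.0451 -0.0106]
 [-0.0419 -0.2703]
 [-0.5099  0.261 ]
 [-1.0506  0.5369]
 [-0.112   0.0649]
 [ 1.994   2.0796]]
[ 0.6037 -0.1721 -0.0796] -4.562278389199898
[[ 0.3408  0.1002]
 [ 0.2604 -0.2375]
 [-0.1961  0.1461]
 [-0.7263  0.2686]
 [ 0.2171 -0.2782]]
bar [ 0.5132 -0.1695 -0.091 ] -5.212680969478814 [[ 0.6171  0.0415]
 [-0.6027 -0.0352]]
cradle [ 0.5582 -0.1705 -0.0893] -5.117318016779984
[[ 0.2332 -0.7877]
 [-0.373  -0.54  ]
 [-0.3107 -0.24  ]
 [ 0.5275 -0.4951]
 [ 0.2207  0.3251]
 [-0.4745  0.9827]
 [ 0.3813  0.3069]
 [-0.2103  0.4731]]
fix [ 0.5501  0.2027  0.1157 -0.0439] 6.626451670426221
[[-0.3622 -0.4124]
 [-0.4259  0.0069]
 [-0.3256  0.9209]
 [-1.48    0.3243]
 [-0.2763 -0.172 ]
 [ 1.0186 -0.2789]
 [ 0.6196  0.4797]
 [ 0.3029 -0.8181]
 [ 1.9959  0.42  ]
 [ 0.0507 -0.4063]]
```

```bash
cat > ov.py <<'E'
from h import *
import sys
def cyl(x,y,yaw,z,y0,y1,r,n=24):
    segs=[]
    for yy in(y0,y1):
        t=np.linspace(0,2*np.pi,n+1); P=T(x,y,yaw,np.c_[r*np.cos(t),0*t+yy,z+r*np.sin(t)]); segs.append(P)
    return segs
def box(x,y,yaw,a,b,c):
    s=[]
    for z in c: s.append(T(x,y,yaw,[[a[0],b[0],z],[a[1],b[0],z],[a[1],b[1],z],[a[0],b[1],z],[a[0],b[0],z]]))
    for i in range(4): s.append(np.array([s[0][i],s[1][i]]))
    return s
def draw(img,cam,segs,x0,y0,w,h,sc,col,out):
    im=img if out is None else img
    for s in segs:
        p=(proj(cam,s)+.5-[x0,y0])*sc-.5
        cv2.polylines(im,[np.round(p*8).astype(np.int32)],False,col,1,cv2.LINE_AA,3)
    return im
def zoom(f,x0,y0,w,h,sc): return cv2.resize(f[y0:y0+h,x0:x0+w],None,fx=sc,fy=sc,interpolation=cv2.INTER_CUBIC)
def axle(x,y,yaw,z=.055):
    s=[]
    for a,b,r in((.075,.041,.012),(.041,-.023,.016),(-.023,-.089,.012),(-.089,-.121,.008)): s+=cyl(x,y,yaw,z,b,a,r)
    return s
def fixture(x,y,yaw,sx,sy=.005):
    s=box(x,y,yaw,(-.075,.075),(-.1,.1),(0,.012))
    for b in((.051,.073),(-.087,-.063)):
        for yy in b: s.append(T(x,y,yaw,[[sx-.017,sy+yy,.058],[sx,sy+yy,.041],[sx+.017,sy+yy,.058]]))
        for dx,z in((-.017,.058),(0,.041),(.017,.058)): s.append(T(x,y,yaw,[[sx+dx,sy+b[0],z],[sx+dx,sy+b[1],z]]))
    s.append(T(x,y,yaw,[[sx-.02,sy+.075,.012],[sx-.02,sy+.075,.074],[sx+.02,sy+.075,.074],[sx+.02,sy+.075,.012]]))
    for X,Zz,S in((.113,.093,68),(.148,.05,3)):
        d=np.array([np.cos(np.radians(S)),np.sin(np.radians(S))])*.0325
        s.append(T(x,y,yaw,[[sx+X-d[0],sy-.075,.058+Zz-d[1]],[sx+X+d[0],sy-.075,.058+Zz+d[1]]]))
    return s
E
cat > ov1.py <<'E'
from ov import *
t=cv2.imread('pics/top0.png'); s=cv2.imread('pics/side0.png')
ax=(.6036,-.172,-.086); fx=(.5501,.2027,.1157,-.0439)
a=zoom(t,300,150,115,100,5); draw(a,'top',axle(*ax),300,150,0,0,5,(0,0,255),None)
b=zoom(s,265,240,130,110,5);draw(b,'side',axle(*ax),265,240,0,0,5,(0,0,255),None)
a2=zoom(t,130,145,125,105,5);draw(a2,'top',fixture(*fx),130,145,0,0,5,(0,0,255),None)
b2=zoom(s,190,155,115,100,5);draw(b2,'side',fixture(*fx),190,155,0,0,5,(0,0,255),None)
for n,i in zip(['oa','ob','oc','od'],[a,b,a2,b2]): cv2.imwrite(f'pics/{n}1.png',i)
E
python3 ov1.py
```

```text
(no output)
```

View pics/oa1.png

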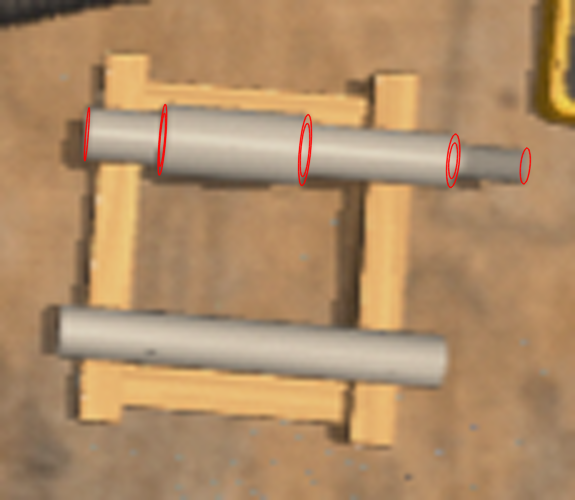

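View pics/ob1.png

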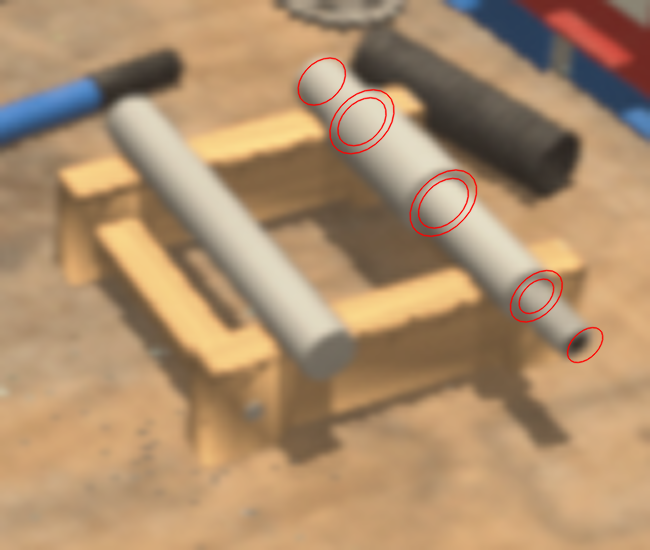

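View pics/oc1.png

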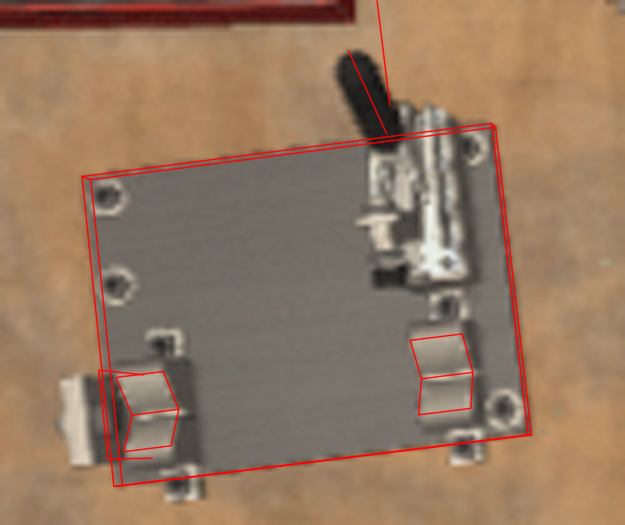

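View pics/od1.png

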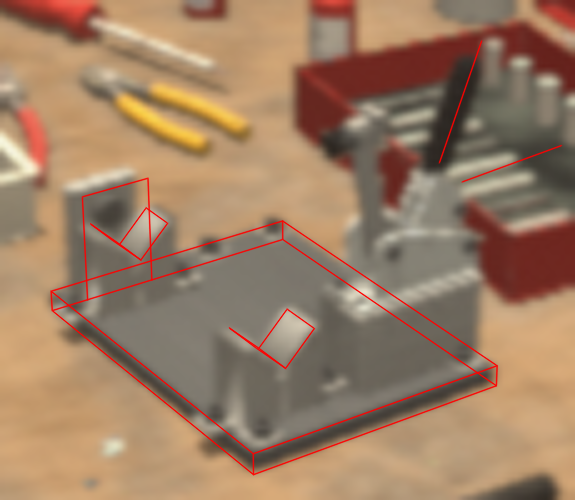

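```bash
python3 - <<'E'
from ov import *
t=cv2.imread('pics/top0.png'); s=cv2.imread('pics/side0.png')
cv2.imwrite('pics/dr_t.png',zoom(t,230,70,180,100,4)); cv2.imwrite('pics/dr_s.png',zoom(s,330,140,170,140,4))
E
```

```text
(no output)
```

View pics/dr_t.png

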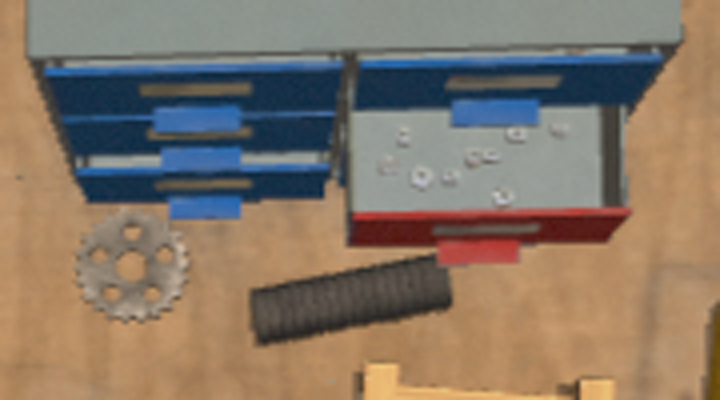

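View pics/dr_s.png

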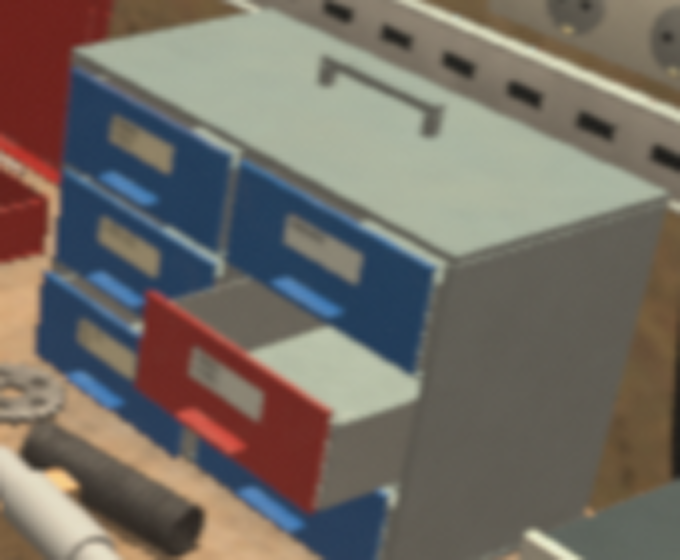

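```bash
python3 - <<'E'
from ov import *
np.set_printoptions(precision=4,suppress=True)
def tri(a,b):
    a=np.array(a)/4+[230,70]; b=np.array(b)/4+[330,140]
    s=least_squares(lambda p:np.r_[proj('top',p)[0]-a,proj('side',p)[0]-b],[.6,-.1,.1]); return s.x,s.fun
for n,a,b in [('TL',(350,210),(150,293)),('TR',(632,208),(330,412)),('BR',(606,243),(318,508)),('pull',(520,262),(240,452)),('cabTopR',(680,42),(450,262)),('cabTopL',(28,55),(75,50)),('blueBL',(90,202),(38,352))]: print(n,*tri(a,b))
E
```

```text
TL [ 0.7109 -0.0945  0.1351] [-0.2424  0.3704  0.4705 -0.0802]
TR [ 0.708  -0.2385  0.1378] [-0.3945  0.5683  0.6664 -0.1596]
BR [ 0.7071 -0.2396  0.08  ] [ 0.4316 -0.6306 -0.7078  0.1576]
pull [ 0.6953 -0.191   0.0898] [ 0.5159 -0.772  -0.8919  0.1736]
cabTopR [ 0.7668 -0.2449  0.2112] [-0.5398  0.7321  0.9392 -0.2927]
cabTopL [0.7685 0.0627 0.213 ] [-0.006   0.0093  0.014  -0.0021]
blueBL [0.754  0.0525 0.0095] [ 0.0291 -0.0467 -0.0593  0.0069]
```

```bash
cat > plan.py <<'E'
from workcell import *
from h import *
np.set_printoptions(precision=4,suppress=True)
def pose(az):  # tool down, tool y at azimuth az (deg)
    a=np.radians(az); y=np.array([np.cos(a),np.sin(a),0]); z=np.array([0,0,-1.]); x=np.cross(y,z)
    return np.c_[x,y,z]
def cur():
    s=observe(); return s,np.array(s['tool_pos']),R.from_quat(s['tool_rot'],scalar_first=True).as_matrix()
def delta(p,Rm,pt,Rt):
    d=Rm.T@(np.array(pt)-p)*100; r=np.degrees(R.from_matrix(Rm.T@Rt).as_rotvec()); return d,r
def sim(p,Rm,row,n):
    for _ in range(n):
        p=p+Rm@np.array(row[:3])/100; Rm=Rm@R.from_rotvec(np.radians(row[3:6])).as_matrix()
    return p,Rm
def const(p,Rm,pt,Rt,n):
    rv=R.from_matrix(Rm.T@Rt).as_rotvec()/n
    def f(x): return sim(p,Rm,np.r_[x,np.degrees(rv)],n)[0]-pt
    s=least_squares(f,np.zeros(3)); return np.r_[s.x,np.degrees(rv)]
def show():
    s,p,Rm=cur(); print('t',round(s['t'],2),'pos',p,'az',np.degrees(np.arctan2(Rm[1,1],Rm[0,1])),'zax',Rm[:,2],'gap',s['finger_gap']); print('F',s['wrist_force'],'M',s['wrist_torque'],'q',s['joints'])
E
python3 - <<'E'
from plan import *
show(); s,p,Rm=cur()
print(const(p+[0,0,.055],Rm,[.604,-.172,.26],pose(-4.9),24))
E
```

```text
t 0.1 pos [0.1642 0.6543 0.2048] az 75.91492950060116 zax [-0.0002 -0.0012 -1.    ] gap 0.0943064893141964
F [ 0.5342 -0.2093 -0.3498] M [-0.0052  0.0079  0.0077] q [-1.4745  0.4267  0.0739  1.6065 -0.0341  1.1108 -0.0671]
[-4.1887 -0.6759  0.0006 -0.0021  0.0022  3.3673]
```

Emit:
apply_moves(
  series="0 0 -2.7 0 0 0 0.5; 0 0 -2.8 0 0 0 0.5; -4.2 -0.68 0 0 0 3.4 0.5; -4.2 -0.68 0 0 0 3.4 0.5; -4.2 -0.68 0 0 0 3.4 0.5; -4.2 -0.68 0 0 0 3.4 0.5; -4.2 -0.68 0 0 0 3.4 0.5; -4.2 -0.68 0 0 0 3.4 0.5; -4.2 -0.68 0 0 0 3.4 0.5; -4.2 -0.68 0 0 0 3.4 0.5; -4.2 -0.68 0 0 0 3.4 0.5; -4.2 -0.68 0 0 0 3.4 0.5; -4.2 -0.68 0 0 0 3.4 0.5; -4.2 -0.68 0 0 0 3.4 0.5; -4.2 -0.68 0 0 0 3.4 0.5; -4.2 -0.68 0 0 0 3.4 0.5",
  grip_force=40,
)

```text
t: 1.7
tool_pos: [0.5713, 0.241, 0.2602]
tool_rot: [-0.0, 0.514, 0.858, -0.0]
wrist_force: [1.3, -0.5, -0.5]
finger_gap: 0.0703
```

Emit:
apply_moves(
  series="-4.2 -0.68 0 0 0 3.4 0.5; -4.2 -0.68 0 0 0 3.4 0.5; -4.2 -0.68 0 0 0 3.4 0.5; -4.2 -0.68 0 0 0 3.4 0.5; -4.2 -0.68 0 0 0 3.4 0.5; -4.2 -0.68 0 0 0 3.4 0.5; -4.2 -0.68 0 0 0 3.4 0.5; -4.2 -0.68 0 0 0 3.4 0.5; -4.2 -0.68 0 0 0 3.4 0.5; 0 0 0 0 0 0 0.5",
)

```text
t: 2.7
tool_pos: [0.6053, -0.1406, 0.2608]
tool_rot: [0.001, 0.724, 0.689, -0.001]
wrist_force: [0.2, 0.5, 1.4]
finger_gap: 0.0705
```

```bash
python3 - <<'E'
from plan import *
show(); s,p,Rm=cur()
print(delta(p,Rm,[.604,-.172,.12],pose(-4.9)))
E
```

```text
t 2.7 pos [ 0.6053 -0.1406  0.2608] az -2.848460570662031 zax [-0.0002 -0.0021 -1.    ] gap 0.07047579422158773
F [0.243  0.5018 1.3511] M [-0.0659  0.043  -0.0362] q [-0.401   0.3459  0.6829  1.6968 -0.2312  1.1814  0.2915]
(array([-3.1151,  0.0233, 14.0821]), array([-0.0039,  0.1188,  2.0515]))
```

Emit:
apply_moves(
  series="-1.5 0 3.5 0 0 1 0.5; -1.6 0 3.5 0 0 1 0.5; 0 0 3.5 0 0 0 0.5; 0 0 3.5 0 0 0 0.5; 0 0 0 0 0 0 0.5; 0 0 0 0 0 0 0.5",
)

```text
t: 3.3
tool_pos: [0.6056, -0.1648, 0.1209]
tool_rot: [-0.0, 0.733, 0.68, -0.0]
wrist_force: [0.1, 0.9, 0.4]
finger_gap: 0.0703
```

```bash
python3 - <<'E'
from plan import *
from ov import zoom
show()
t=grab_frame('top')['img']; s=grab_frame('side')['img']
cv2.imwrite('pics/t1.png',t);cv2.imwrite('pics/s1.png',s)
a=zoom(t,290,120,130,120,4.5); b=zoom(s,265,200,140,150,4)
cv2.imwrite('pics/t1z.png',a);cv2.imwrite('pics/s1z.png',b)
E
```

```text
t 3.3 pos [ 0.6056 -0.1648  0.1209] az -4.2731935957577365 zax [-0.001  -0.0002 -1.    ] gap 0.07027492083997922
F [0.0773 0.8886 0.3519] M [-0.1414  0.0695 -0.0128] q [-0.2977  0.5015  0.6197  1.8199 -0.3541  0.9338  0.4035]
```

View pics/t1z.png

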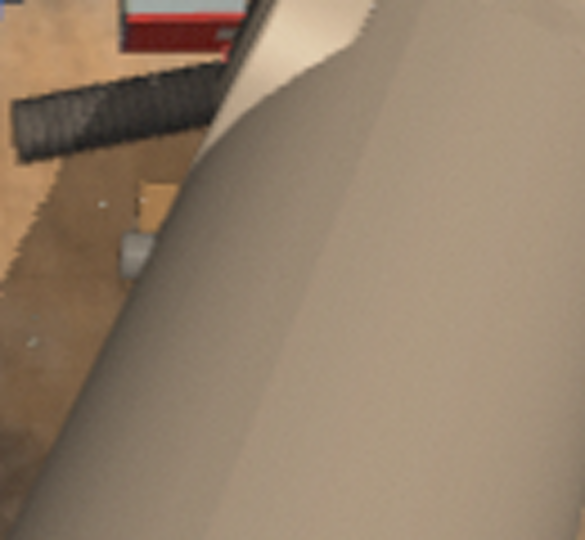

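View pics/s1z.png

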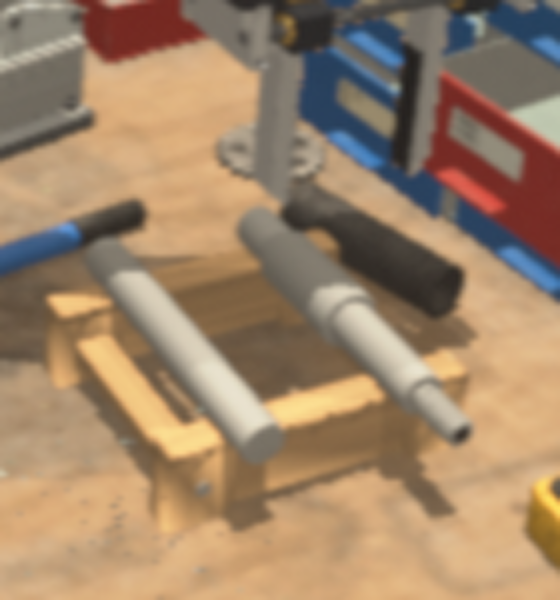

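```bash
cat > fing.py <<'E'
from plan import *
from ov import *
def fingers(s,p,Rm,L=.06,th=.0125,w=.008):
    g=s['finger_gap']/2; out=[]
    for sg in(-1,1):
        ys=(sg*g,sg*(g+th))
        for z in(0,-L):
            c=[[w,ys[0],z],[w,ys[1],z],[-w,ys[1],z],[-w,ys[0],z],[w,ys[0],z]]; out.append(p+np.array(c)@Rm.T)
        for i in range(4): out.append(np.array([out[-2][i],out[-1][i]]))
    return out
E
python3 - <<'E'
from fing import *
s,p,Rm=cur(); im=zoom(cv2.imread('pics/s1.png'),265,200,140,150,4)
draw(im,'side',fingers(s,p,Rm),265,200,0,0,4,(0,0,255),None)
draw(im,'side',axle(.6036,-.172,-.086),265,200,0,0,4,(0,255,0),None)
cv2.imwrite('pics/s1o.png',im)
E
```

```text
Traceback (most recent call last):
  File "fing.py", line 9, in fingers
    for i in range(4): out.append(np.array([out[-2][i],out[-1][i]]))
                                            ~~~~~~~^^^
IndexError: index 2 is out of bounds for axis 0 with size 2
```

```bash
sed -i 's/        for i in range(4).*/        A,B=out[-2],out[-1]\n        for i in range(4): out.append(np.array([A[i],B[i]]))/' fing.py
python3 - <<'E'
from fing import *
s,p,Rm=cur(); im=zoom(cv2.imread('pics/s1.png'),265,200,140,150,4)
draw(im,'side',fingers(s,p,Rm),265,200,0,0,4,(0,0,255),None)
draw(im,'side',axle(.6036,-.172,-.086),265,200,0,0,4,(0,255,0),None)
cv2.imwrite('pics/s1o.png',im)
E
```

```text
(no output)
```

View pics/s1o.png

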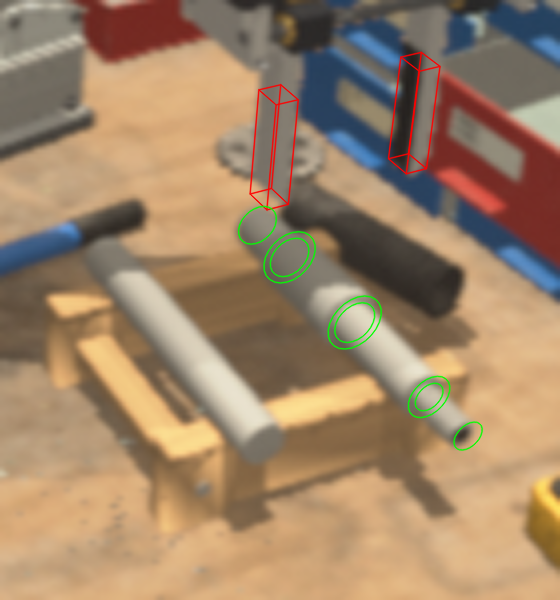

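```bash
cat > iou.py <<'E'
from ov import *
from scipy.optimize import minimize
SC=6
def mask(cam,img,x0,y0,w,h):
    z=zoom(img,x0,y0,w,h,SC).astype(float); 
    d=z[...,2]-z[...,0]   # red-blue
    return z,d
def rend(cam,pr,x0,y0,w,h,z=.055):
    m=np.zeros((h*SC,w*SC),np.uint8)
    for a,b,r in((.075,.041,.012),(.041,-.023,.016),(-.023,-.089,.012),(-.089,-.121,.008)):
        P=np.vstack(cyl(*pr,z,b,a,r)); q=(proj(cam,P)+.5-[x0,y0])*SC-.5
        cv2.fillPoly(m,[np.round(cv2.convexHull(q.astype(np.float32))*16).astype(np.int32)],255,cv2.LINE_AA,4)
    return m/255.
E
python3 - <<'E'
from iou import *
np.set_printoptions(precision=4,suppress=True)
for cam,fn,roi in(('top','top0',(305,160,110,40)),('side','side0',(315,245,85,75))):
    img=cv2.imread(f'pics/{fn}.png'); z,d=mask(cam,img,*roi)
    g=(d<28)
    base=rend(cam,(.603,-.172,-.087),*roi)
    near=cv2.dilate((base>.5).astype(np.uint8),np.ones((60,60)))>0
    g=(g&near).astype(float)
    def c(p):
        m=rend(cam,(p[0]/100,p[1]/100,p[2]/100),*roi); return -(np.minimum(m,g).sum()/np.maximum(m,g).sum())
    best=min((minimize(c,x,method='Nelder-Mead',options=dict(initial_simplex=np.array(x)+np.array([[0,0,0],[.5,0,0],[0,.5,0],[0,0,3]]))) for x in([60.3,-17.2,-8.7],[60,-17.0,-8.7])),key=lambda r:r.fun)
    print(cam,best.x,best.fun)
    o=(z*.6).astype(np.uint8); o[...,2]=np.clip(o[...,2]+g*60,0,255)
    m=(rend(cam,best.x/100,*roi)>.5).astype(np.uint8)
    cs,_=cv2.findContours(m,cv2.RETR_EXTERNAL,cv2.CHAIN_APPROX_NONE); cv2.drawContours(o,cs,-1,(0,255,0),1); cv2.imwrite(f'pics/iou_{cam}.png',o)
E
```

```text
top [ 60.3088 -17.0093  -9.3315] -0.3474583127158416
side [ 60.2752 -16.8615 -12.4586] -0.35300890862669326
```

View pics/iou_top.png

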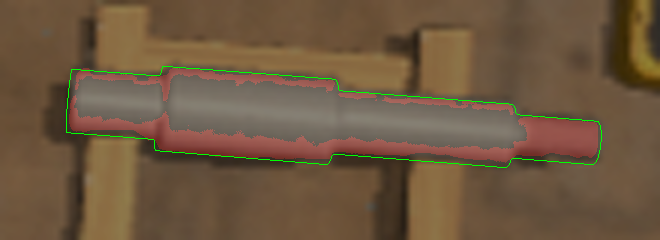

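View pics/iou_side.png

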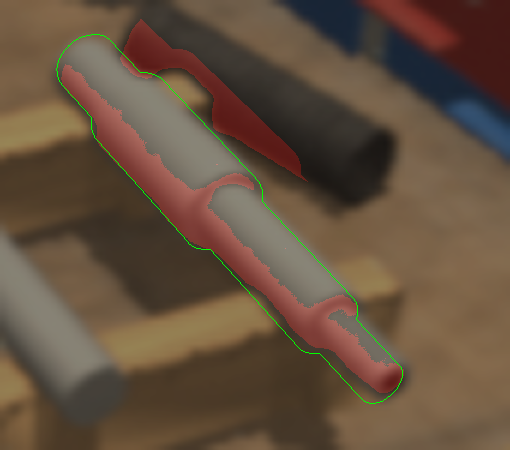

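```bash
cat > runiou.py <<'E'
from iou import *
np.set_printoptions(precision=4,suppress=True)
def run(cam,img,roi,p0,tag,zz=.055,fixyaw=None,excl=None):
    z,d=mask(cam,img,*roi)
    g=(d/np.maximum(z[...,2],1)<.30)
    base=rend(cam,p0,*roi,zz)
    near=cv2.dilate((base>.5).astype(np.uint8),np.ones((40,40)))>0
    if cam=='side': g&=z.max(2)>75
    g=(g&near).astype(np.uint8); n,l,st,_=cv2.connectedComponentsWithStats(g); g=(l==1+np.argmax(st[1:,4])).astype(float)
    def c(p):
        m=rend(cam,(p[0]/100,p[1]/100,fixyaw if fixyaw is not None else p[2]/100),*roi,zz); return -(np.minimum(m,g).sum()/np.maximum(m,g).sum())
    x=np.array(p0)*100
    best=minimize(c,x,method='Nelder-Mead',options=dict(initial_simplex=x+np.array([[0,0,0],[.5,0,0],[0,.5,0],[0,0,3]])))
    print(cam,best.x,best.fun)
    o=(z*.6).astype(np.uint8); o[...,2]=np.clip(o[...,2]+g*60,0,255)
    b=best.x/100
    if fixyaw is not None:b[2]=fixyaw
    m=(rend(cam,b,*roi,zz)>.5).astype(np.uint8)
    cs,_=cv2.findContours(m,cv2.RETR_EXTERNAL,cv2.CHAIN_APPROX_NONE); cv2.drawContours(o,cs,-1,(0,255,0),1); cv2.imwrite(f'pics/iou_{cam}{tag}.png',o)
if __name__=='__main__':
    for cam,fn,roi in(('top','top0',(305,160,110,40)),('side','side0',(315,245,85,75))):
        run(cam,cv2.imread(f'pics/{fn}.png'),roi,(.603,-.172,-.087),'b')
        run(cam,cv2.imread(f'pics/{fn}.png'),roi,(.603,-.172,-.087),'b',fixyaw=-.088)
E
python3 runiou.py
```

```text
top [ 60.3577 -17.0991  -8.5773] -0.9525310190619802
top [ 60.3764 -17.0949  -9.4141] -0.9516228751365371
side [ 60.3422 -16.7751 -10.1608] -0.9355779244753529
side [ 60.2973 -16.6822 -10.2802] -0.9246937902072003
```

View pics/iou_topb.png

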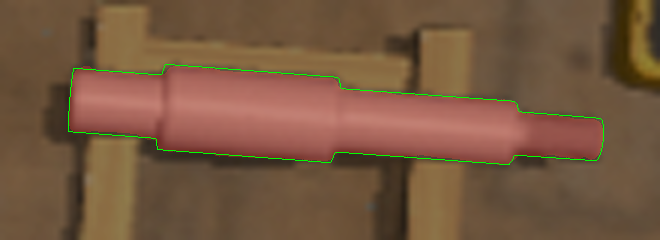

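View pics/iou_sideb.png

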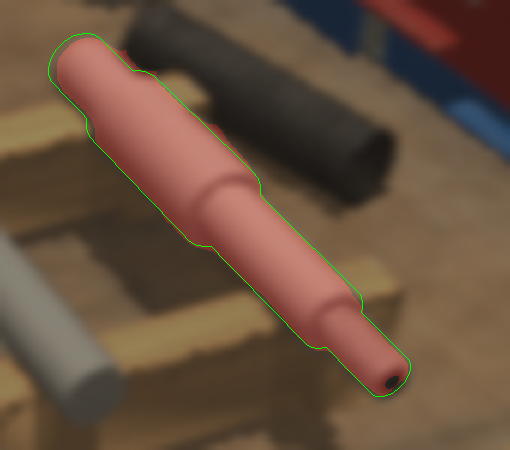

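Emit:
apply_moves(
  series="-0.4 -0.25 1 0 0 0.7 0.4; 0 0 1.5 0 0 0 0.4; 0 0 1.5 0 0 0 0.4; 0 0 0 0 0 0 0.4",
)

```text
t: 3.8
tool_pos: [0.6015, -0.1682, 0.078]
tool_rot: [-0.001, 0.737, 0.676, -0.001]
wrist_force: [-0.7, -0.5, -0.8]
finger_gap: 0.0659
```

```bash
python3 - <<'E'
from fing import *
show(); s,p,Rm=cur(); print(delta(p,Rm,[.603,-.169,.039],pose(-5)))
f=grab_frame('side')['img'];cv2.imwrite('pics/s2.png',f)
im=zoom(f,285,190,130,140,4)
draw(im,'side',fingers(s,p,Rm,.04),285,190,0,0,4,(0,0,255),None)
cv2.imwrite('pics/s2o.png',im)
E
```

```text
t 3.8 pos [ 0.6015 -0.1682  0.078 ] az -4.973814940796617 zax [-0.0034  0.0004 -1.    ] gap 0.06586866548913502
F [-0.7029 -0.5458 -0.7812] M [-0.0736  0.0517  0.0316] q [-0.2682  0.5515  0.5908  1.8532 -0.3949  0.8594  0.4307]
(array([-0.0641,  0.1724,  3.8952]), array([-0.1951, -0.0068,  0.0262]))
```

View pics/s2o.png

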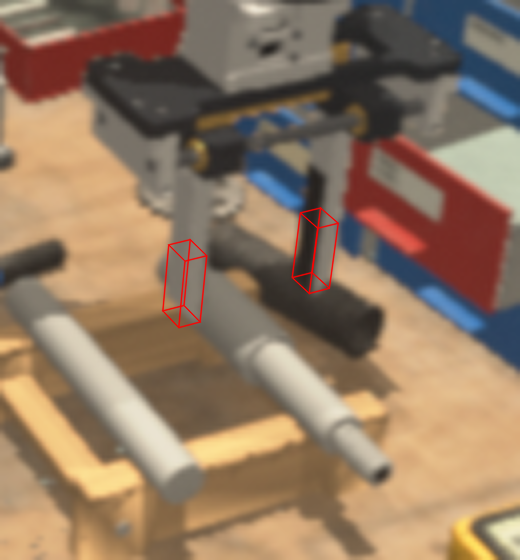

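Emit:
apply_moves(
  series="0 0.15 1 0 0 0 0.4; 0 0 1 0 0 0 0.4; 0 0 1 0 0 0 0.4; 0 0 0.9 0 0 0 0.4; 0 0 0 0 0 0 0.4",
)

```text
t: 4.35
tool_pos: [0.6035, -0.1687, 0.04]
tool_rot: [-0.001, 0.737, 0.676, -0.001]
wrist_force: [0.7, -0.6, 0.4]
finger_gap: 0.0657
```

```bash
python3 - <<'E'
from fing import *
show()
E
```

```text
t 4.35 pos [ 0.6035 -0.1687  0.04  ] az -4.987088765196136 zax [-0.002   0.0001 -1.    ] gap 0.06573478456167184
F [ 0.7257 -0.563   0.3828] M [-0.0808  0.0772  0.0393] q [-0.2411  0.6026  0.557   1.8682 -0.4325  0.7952  0.4592]
```

Emit:
apply_moves(
  series="0 0 0 0 0 0 0.0; 0 0 0 0 0 0 -0.1; 0 0 0 0 0 0 -0.2; 0 0 0 0 0 0 -0.25; 0 0 0 0 0 0 -0.3; 0 0 0 0 0 0 -0.4; 0 0 0 0 0 0 -0.4",
  grip_force=15,
)

```text
t: 5.05
tool_pos: [0.6021, -0.1687, 0.0414]
tool_rot: [-0.002, 0.737, 0.676, -0.001]
wrist_force: [-12.3, 1.5, 10.1]
finger_gap: 0.0315
```

Emit:
apply_moves(
  series="0 0 0 0 0 0 -0.5; 0 0 0 0 0 0 -0.6; 0 0 0 0 0 0 -0.6; 0 0 0 0 0 0 -0.6",
  grip_force=50,
)

```text
t: 5.45
tool_pos: [0.6021, -0.1687, 0.0414]
tool_rot: [-0.002, 0.737, 0.675, -0.001]
wrist_force: [-12.6, 2.2, 10.1]
finger_gap: 0.031
```

```bash
python3 - <<'E'
from fing import *
show()
E
```

```text
t 5.45 pos [ 0.6021 -0.1687  0.0414] az -5.015261056580986 zax [-0.0037  0.0012 -1.    ] gap 0.031007986732302886
F [-12.5518   2.1553  10.1133] M [ 0.5068  3.2177 -0.0306] q [-0.2417  0.6     0.5586  1.8691 -0.4313  0.7989  0.4588]
```

Emit:
apply_moves(
  series="0 0 -0.5 0 0 0 -0.6; 0 0 -0.5 0 0 0 -0.6; 0 0 -1 0 0 0 -0.6; 0 0 -1 0 0 0 -0.6; 0 0 -1 0 0 0 -0.6; 0 0 0 0 0 0 -0.6; 0 0 0 0 0 0 -0.6",
)

```text
t: 6.15
tool_pos: [0.6045, -0.1687, 0.0818]
tool_rot: [0.0, 0.737, 0.676, 0.0]
wrist_force: [0.1, 0.5, -6.2]
finger_gap: 0.0311
```

```bash
python3 - <<'E'
from fing import *
show()
s,p,Rm=cur()
f=grab_frame('side')['img'];cv2.imwrite('pics/s3.png',f)
im=zoom(f,285,190,130,140,4)
g=p-Rm[:,2]*(.0188-.003)
draw(im,'side',axle(g[0],g[1],np.radians(-5),g[2]),285,190,0,0,4,(0,0,255),None)
cv2.imwrite('pics/s3o.png',im)
E
```

```text
t 6.15 pos [ 0.6045 -0.1687  0.0818] az -4.973948646463905 zax [ 0.0006  0.0001 -1.    ] gap 0.031103294931357536
F [ 0.1253  0.5105 -6.2474] M [-0.0061  0.0823  0.0394] q [-0.2694  0.549   0.5934  1.8471 -0.394   0.8641  0.4294]
```

View pics/s3o.png

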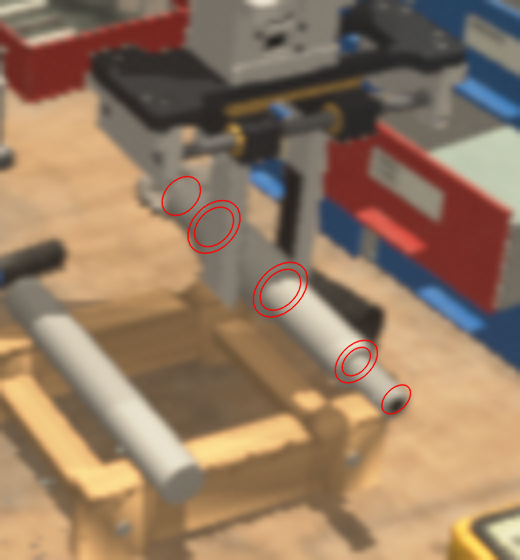

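```bash
python3 - <<'E'
from h import *
np.set_printoptions(precision=4,suppress=True)
F=lambda a,b,z=.012:(lambda p:T(p[0],p[1],p[2],[[a,b,z]]))
S=lambda a,b,z=0:(lambda p:T(p[0],p[1],p[2],[[p[3]+a,.005+b,.058+z]]))
pl=[('tf',(100,203),F(.075,.1)),('tf',(592,140),F(.075,-.1)),('tf',(635,490),F(-.075,-.1)),('tf',(145,552),F(-.075,.1))]
v=[('tf',(498,428),S(0,-.063,-.017)),('tf',(562,428),S(0,-.087,-.017)),('tf',(208,468),S(0,.051,-.017))]
h=[('tf',(428,64),S(.113+.0325*.375-.003,-.075,.093+.0325*.927)),('tf',(460,160),S(.113-.0325*.375,-.075,.093-.0325*.927+.008))]
for o in(pl,pl+v,pl+v+h):
    x,r=fit(o,[.55,.2,.115,-.044]); print(x,np.degrees(x[2]), T(x[0],x[1],x[2],[[x[3],.005,.058]])); print(np.abs(r).max(0),r[-2:])
E
```

```text
[ 0.5506  0.2012  0.1236 -0.044 ] 7.082013276355505 [[0.5064 0.2007 0.058 ]]
[0.555  0.5063] [[ 0.5351  0.3364]
 [-0.555   0.4074]]
[ 0.5504  0.203   0.1174 -0.0445] 6.72588476784177 [[0.5057 0.2027 0.058 ]]
[1.5126 0.7073] [[ 0.765  -0.6727]
 [ 0.9604 -0.214 ]]
[ 0.5505  0.2024  0.1134 -0.0448] 6.498344792434843 [[0.5054 0.2023 0.058 ]]
[1.4276 1.5892] [[-1.2985  0.6149]
 [ 0.0669 -1.5892]]
```

```bash
python3 - <<'E'
from plan import *
s,p,Rm=cur()
print(const(p+[0,0,.12],Rm,[.505,.188,.2],pose(6.8),12))
E
```

```text
[ 2.9835 -0.8067  0.0118 -0.0002 -0.0006 -0.9811]
```

Emit:
apply_moves(
  series="0 0 -2 0 0 0 -0.6; 0 0 -3 0 0 0 -0.6; 0 0 -3 0 0 0 -0.6; 0 0 -3 0 0 0 -0.6; 0 0 -1 0 0 0 -0.6; 2 -0.5 0 0 0 -0.8 -0.6; 3 -0.8 0 0 0 -1 -0.6; 3 -0.8 0 0 0 -1 -0.6; 3 -0.8 0 0 0 -1 -0.6; 3 -0.8 0 0 0 -1 -0.6; 3 -0.8 0 0 0 -1 -0.6; 3 -0.8 0 0 0 -1 -0.6; 3 -0.8 0 0 0 -1 -0.6; 3 -0.8 0 0 0 -1 -0.6; 3 -0.8 0 0 0 -1 -0.6; 3 -0.8 0 0 0 -1 -0.6; 2.5 -0.8 0 0 0 -1 -0.6; 1 -0.5 0 0 0 -0.5 -0.6; 0 0 0 0 0 0 -0.6; 0 0 0 0 0 0 -0.6",
)

```text
t: 8.2
tool_pos: [0.5029, 0.1832, 0.201]
tool_rot: [0.0, 0.661, 0.751, -0.0]
wrist_force: [-0.4, -0.6, -6.2]
finger_gap: 0.0309
```

```bash
python3 - <<'E'
from fing import *
show(); s,p,Rm=cur(); print(delta(p,Rm,[.505,.188,.1],pose(6.8)))
for c,roi in (('top',(120,140,160,130)),('side',(170,110,150,140))):
    f=grab_frame(c)['img'];cv2.imwrite(f'pics/{c}4.png',f); cv2.imwrite(f'pics/{c}4z.png',zoom(f,*roi,4))
E
```

```text
t 8.2 pos [0.5029 0.1832 0.201 ] az 7.278347191822011 zax [-0.0005 -0.0007 -1.    ] gap 0.030872198429483296
F [-0.4234 -0.6484 -6.1612] M [-0.0083  0.0506 -0.0175] q [-0.9293  0.2185  0.5354  1.9478 -0.1305  1.0097 -0.2075]
(array([ 0.4535,  0.2767, 10.0952]), array([-0.0328,  0.0348,  0.4784]))
```

View pics/top4z.png

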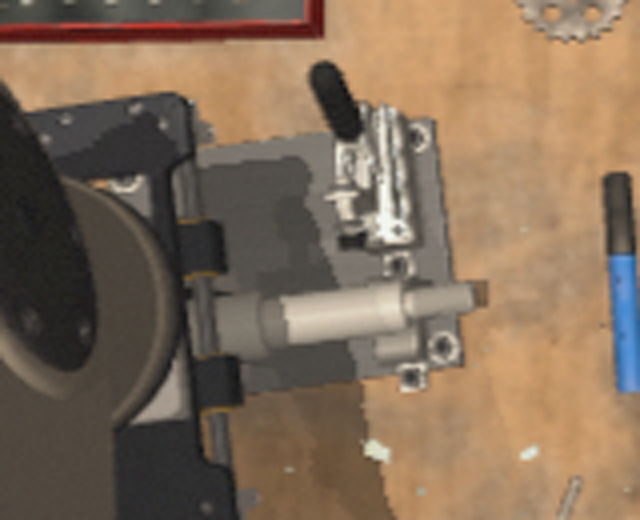

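View pics/side4z.png

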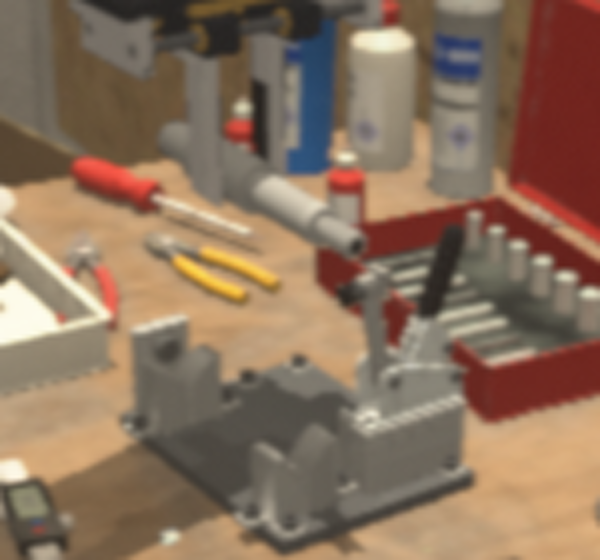

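```bash
python3 - <<'E'
from fing import *
s,p,Rm=cur(); g=p-Rm[:,2]*.0158; yaw=np.arctan2(Rm[1,1],Rm[0,1])
for c,roi,sc in (('top',(190,180,60,50),10),('side',(200,130,70,60),9)):
    f=cv2.imread(f'pics/{c}4.png'); im=zoom(f,*roi,sc)
    draw(im,c,axle(g[0],g[1],yaw,g[2]),roi[0],roi[1],0,0,sc,(0,0,255),None)
    draw(im,c,fingers(s,p,Rm,.04),roi[0],roi[1],0,0,sc,(0,255,0),None)
    if c=='top': draw(im,c,fixture(.5504,.203,.1174,-.0445),roi[0],roi[1],0,0,sc,(255,0,0),None)
    cv2.imwrite(f'pics/{c}4o.png',im)
E
```

```text
(no output)
```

View pics/top4o.png

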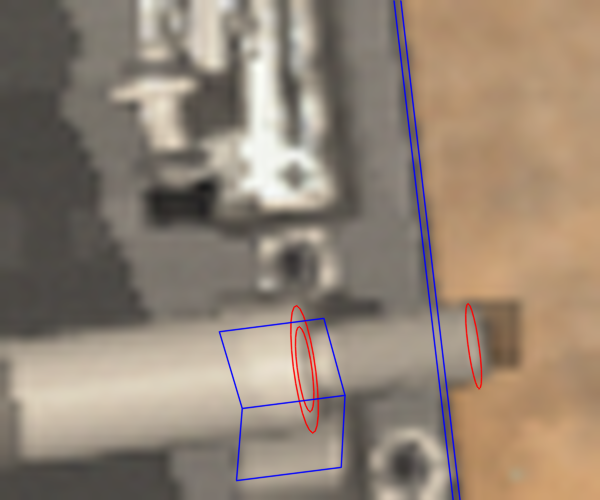

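View pics/side4o.png

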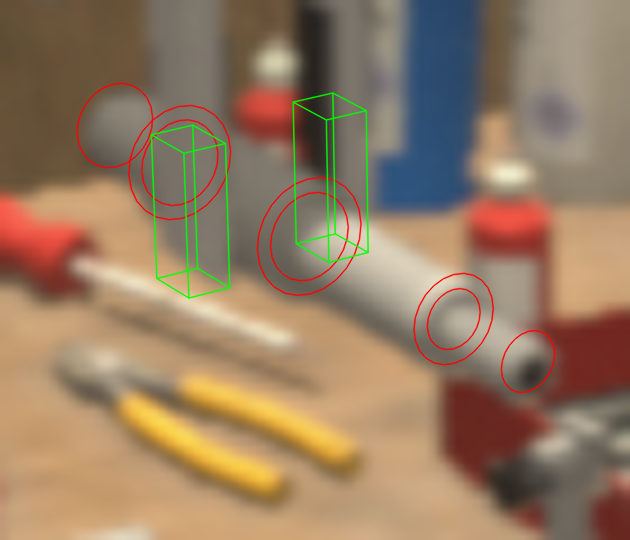

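Emit:
apply_moves(
  series="0.4 0.4 2 0 0 0.4 -0.6; 0 0 3 0 0 0 -0.6; 0 0 3 0 0 0 -0.6; 0 0 3 0 0 0 -0.6; 0 0 1.5 0 0 0 -0.6; 0 0 0 0 0 0 -0.6; 0 0 0 0 0 0 -0.6",
)

```text
t: 9.0
tool_pos: [0.507, 0.1878, 0.0769]
tool_rot: [0.0, 0.664, 0.748, -0.0]
wrist_force: [0.1, 0.6, -5.1]
finger_gap: 0.0307
```

```bash
python3 - <<'E'
from fing import *
show(); s,p,Rm=cur(); print(delta(p,Rm,[.507,.188,.046],pose(6.8)))
g=p-Rm[:,2]*.0158; yaw=np.arctan2(Rm[1,1],Rm[0,1])
for c,roi,sc in (('top',(140,180,110,60),7),('side',(195,160,90,80),7)):
    f=grab_frame(c)['img'];cv2.imwrite(f'pics/{c}5.png',f); im=zoom(f,*roi,sc); cv2.imwrite(f'pics/{c}5z.png',im)
    draw(im,c,axle(g[0],g[1],yaw,g[2]),roi[0],roi[1],0,0,sc,(0,0,255),None)
    cv2.imwrite(f'pics/{c}5o.png',im)
E
```

```text
t 9.0 pos [0.507  0.1878 0.0769] az 6.837631352658762 zax [ 0.0002 -0.0004 -1.    ] gap 0.030707007061581585
F [ 0.0852  0.6498 -5.1408] M [-0.0266  0.0263  0.0147] q [-0.8593  0.3998  0.4749  2.0428 -0.2616  0.7566 -0.1054]
(array([0.0214, 0.0069, 3.0865]), array([0.0084, 0.0247, 0.0376]))
```

View pics/top5o.png

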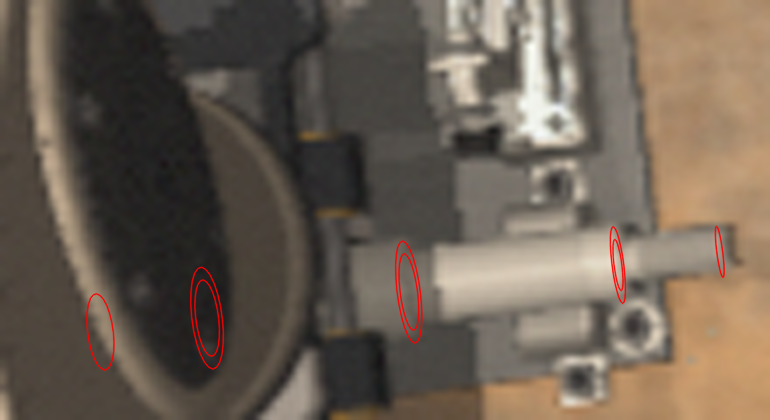

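View pics/side5o.png

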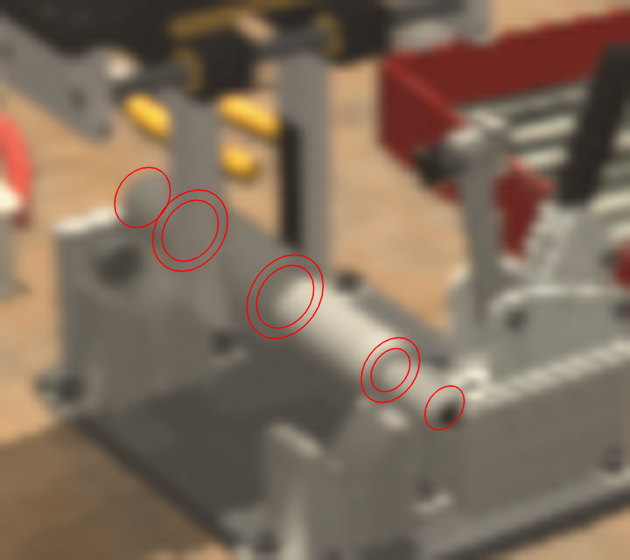

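Emit:
apply_moves(
  series="0.5 0 1 0 0 0 -0.6; 0 0 1 0 0 0 -0.6; 0 0 0.7 0 0 0 -0.6; 0 0 0 0 0 0 -0.6; 0 0 0 0 0 0 -0.6",
)

```text
t: 9.6
tool_pos: [0.5057, 0.1932, 0.0492]
tool_rot: [-0.0, 0.663, 0.748, -0.0]
wrist_force: [-1.3, -1.1, -6.1]
finger_gap: 0.0311
```

Emit:
apply_moves(
  series="0 0 0.3 0 0 0 -0.6; 0 0 0.2 0 0 0 -0.6; 0 0 0 0 0 0 -0.6",
)

```text
t: 9.9
tool_pos: [0.5059, 0.1936, 0.0452]
tool_rot: [-0.0, 0.663, 0.748, 0.0]
wrist_force: [-4.8, -2.3, 11.8]
finger_gap: 0.0308
```

```bash
python3 - <<'E'
from fing import *
show()
E
```

```text
t 9.9 pos [0.5059 0.1936 0.0452] az 6.89994903699708 zax [ 0.      0.0007 -1.    ] gap 0.0308083870744632
F [-4.8088 -2.3323 11.7821] M [-0.4072  1.2116 -0.003 ] q [-0.842   0.4506  0.4456  2.0577 -0.2988  0.6941 -0.0831]
```

Emit:
apply_moves(
  series="0 -0.1 0 0 0 0 -0.6; 0 0 0 0 0 0 -0.6; 0 0 0 0 0 0 -0.6",
)

```text
t: 10.2
tool_pos: [0.505, 0.1935, 0.0446]
tool_rot: [0.0, 0.663, 0.749, 0.0]
wrist_force: [0.2, 0.5, -2.0]
finger_gap: 0.0313
```

```bash
python3 - <<'E'
from fing import *
show(); s,p,Rm=cur()
g=p-Rm[:,2]*.0138; yaw=np.arctan2(Rm[1,1],Rm[0,1])
for c,roi,sc in (('side',(195,165,90,80),8),):
    f=grab_frame(c)['img'];cv2.imwrite(f'pics/{c}6.png',f); im=zoom(f,*roi,sc)
    cv2.imwrite(f'pics/{c}6o.png',im[:600])
E
```

```text
t 10.2 pos [0.505  0.1935 0.0446] az 6.927581870617509 zax [ 0.0004  0.0002 -1.    ] gap 0.031267380765948274
F [ 0.2273  0.4961 -1.9741] M [ 0.029  -0.0964  0.1087] q [-0.8432  0.4503  0.4454  2.0601 -0.2983  0.6917 -0.0839]
```

View pics/side6o.png

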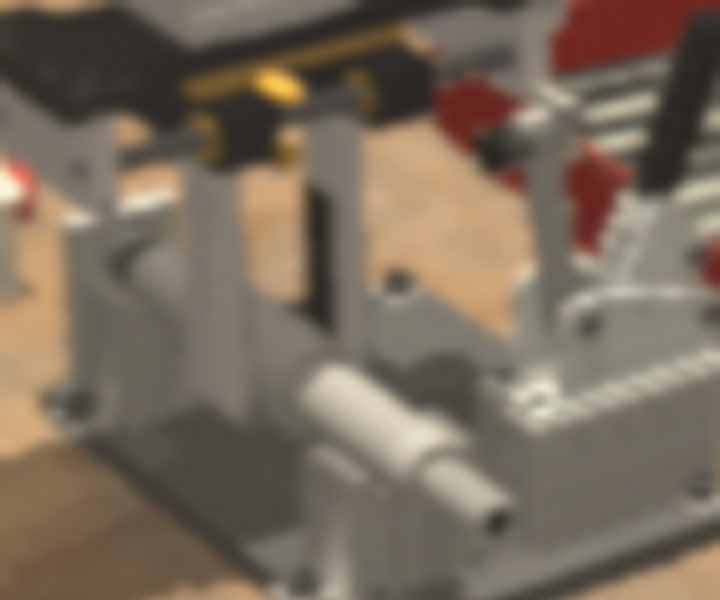

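Emit:
apply_moves(
  series="0.2 0 0.05 0 0 0 -0.6; 0.2 0 0 0 0 0 -0.6; 0.2 0 0 0 0 0 -0.6; 0 0 0 0 0 0 -0.6; 0 0 0 0 0 0 -0.6",
)

```text
t: 10.75
tool_pos: [0.5045, 0.1973, 0.0443]
tool_rot: [0.001, 0.664, 0.748, -0.001]
wrist_force: [0.4, -12.2, 9.9]
finger_gap: 0.0312
```

```bash
python3 -c "
from plan import *
show()"
```

```text
t 10.75 pos [0.5045 0.1973 0.0443] az 6.824744141084808 zax [ 0.0003 -0.0017 -1.    ] gap 0.031222329851273666
F [  0.4219 -12.2211   9.9331] M [-2.9266  0.1222  0.165 ] q [-0.8515  0.4527  0.4465  2.0575 -0.2975  0.6932 -0.0941]
```

Emit:
apply_moves(
  series="0 0 -0.1 0 0 0 -0.6; 0 0 -0.05 0 0 0 -0.6; 0 0 0 0 0 0 -0.6; 0 0 0 0 0 0 -0.6",
)

```text
t: 11.15
tool_pos: [0.5038, 0.1995, 0.0453]
tool_rot: [-0.0, 0.663, 0.749, -0.0]
wrist_force: [1.0, -0.3, -5.9]
finger_gap: 0.0311
```

```bash
python3 - <<'E'
from fing import *
show()
for c,roi,sc in (('side',(190,165,90,80),7.5),('top',(120,175,130,70),6)):
    f=grab_frame(c)['img'];cv2.imwrite(f'pics/{c}7.png',f); im=zoom(f,*roi,sc)
    cv2.imwrite(f'pics/{c}7o.png',im[:600])
E
```

```text
t 11.15 pos [0.5038 0.1995 0.0453] az 6.932490397667763 zax [-0.0003 -0.0001 -1.    ] gap 0.031067745098144386
F [ 0.977  -0.3383 -5.8955] M [-0.0559 -0.0724  0.0341] q [-0.8537  0.451   0.4454  2.0566 -0.2976  0.6953 -0.0955]
```

View pics/side7o.png

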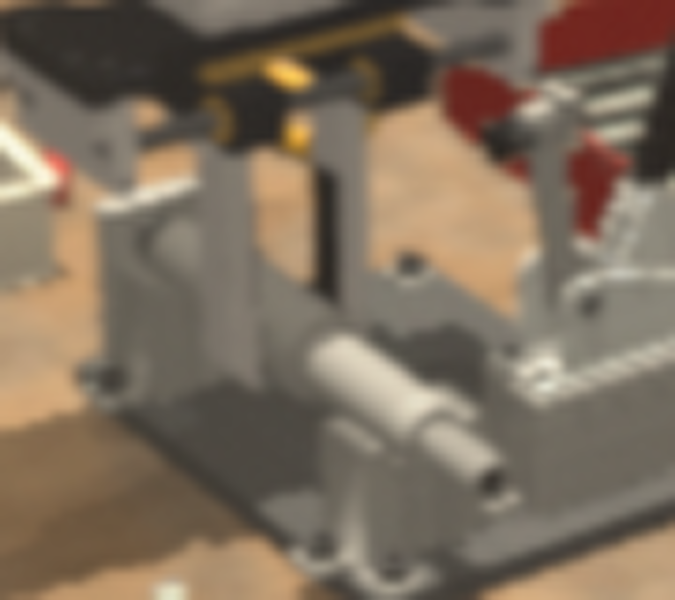

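View pics/top7o.png

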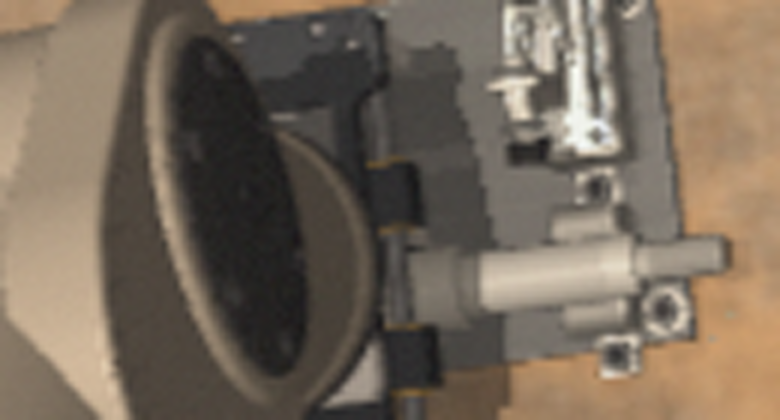

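```bash
python3 - <<'E'
from fing import *
P=T(.5504,.203,.1174,[[-.0445,.005-.121,.058],[-.0445,.005-.089,.058],[-.0445,.005-.023,.058]])
print((proj('top',P)+.5-[120,175])*6-.5)
print((proj('side',P)+.5-[190,165])*7.5-.5)
E
```

```text
[[708.1039 253.8417]
 [624.234  264.5085]
 [451.9095 286.425 ]]
[[486.4427 475.0634]
 [430.4784 434.1854]
 [321.3206 354.4531]]
```

Emit:
apply_moves(
  series="0.2 0 0.02 0 0 0 -0.6; 0.2 0 0 0 0 0 -0.6; 0 0 0 0 0 0 -0.6; 0 0 0 0 0 0 -0.6",
)

```text
t: 11.65
tool_pos: [0.5035, 0.2035, 0.0452]
tool_rot: [-0.0, 0.663, 0.749, -0.0]
wrist_force: [-0.0, 0.1, -5.3]
finger_gap: 0.0312
```

```bash
python3 -c "
from plan import *
show()"
```

```text
t 11.65 pos [0.5035 0.2035 0.0452] az 6.9279988665928816 zax [-0.0001  0.     -1.    ] gap 0.03117495194354625
F [-0.0496  0.1306 -5.3384] M [ 0.0401 -0.0698  0.0505] q [-0.8598  0.4525  0.445   2.0543 -0.298   0.6959 -0.1022]
```

Emit:
apply_moves(
  series="0.1 0 0 0 0 0 -0.6; 0.1 0 0 0 0 0 -0.6; 0.1 0 0 0 0 0 -0.6; 0 0 0 0 0 0 -0.6; 0 0 0 0 0 0 -0.6",
)

```text
t: 12.15
tool_pos: [0.5034, 0.2047, 0.0453]
tool_rot: [0.0, 0.664, 0.748, -0.001]
wrist_force: [1.3, -7.7, -2.2]
finger_gap: 0.031
```

```bash
python3 -c "
from plan import *
show()"
```

```text
t 12.15 pos [0.5034 0.2047 0.0453] az 6.848981010206006 zax [-0.0001 -0.0015 -1.    ] gap 0.030991696574829787
F [ 1.3234 -7.7495 -2.1655] M [-2.0209 -0.265   0.1163] q [-0.8637  0.4535  0.4463  2.0531 -0.2968  0.697  -0.1075]
```

Emit:
apply_moves(
  series="0 0 0.05 0 0 0 -0.6; 0 0 0.03 0 0 0 -0.6; 0.05 0 0 0 0 0 -0.6; 0 0 0 0 0 0 -0.6",
)

```text
t: 12.55
tool_pos: [0.5036, 0.2048, 0.0448]
tool_rot: [0.001, 0.664, 0.748, -0.001]
wrist_force: [0.9, -11.6, 4.4]
finger_gap: 0.031
```

```bash
python3 -c "
from plan import *
show()"
```

```text
t 12.55 pos [0.5036 0.2048 0.0448] az 6.826625012571847 zax [ 0.0003 -0.0017 -1.    ] gap 0.030990697514248995
F [  0.893  -11.5858   4.3976] M [-2.7495 -0.1446  0.1696] q [-0.8635  0.4545  0.4461  2.053  -0.2973  0.6958 -0.1076]
```

Emit:
apply_moves(
  series="0 0 0 0 0 0 -0.2; 0 0 0 0 0 0 0; 0 0 0 0 0 0 0.2; 0 0 0 0 0 0 0.2; 0 0 0 0 0 0 0.2",
)

```text
t: 13.05
tool_pos: [0.5031, 0.207, 0.0445]
tool_rot: [-0.0, 0.663, 0.749, 0.0]
wrist_force: [-0.5, 0.1, -0.9]
finger_gap: 0.0568
```

```bash
python3 - <<'E'
from fing import *
show()
for c,roi,sc in (('side',(190,165,90,80),7.5),('top',(120,175,130,70),6)):
    f=grab_frame(c)['img'];cv2.imwrite(f'pics/{c}8.png',f); im=zoom(f,*roi,sc)
    cv2.imwrite(f'pics/{c}8o.png',im[:600])
E
```

```text
t 13.05 pos [0.5031 0.207  0.0445] az 6.928174298927531 zax [ 0.0001  0.0002 -1.    ] gap 0.05677780311094071
F [-0.4818  0.0525 -0.9018] M [-0.0545  0.0149  0.0236] q [-0.8645  0.4548  0.4438  2.0526 -0.2991  0.6952 -0.1076]
```

View pics/side8o.png

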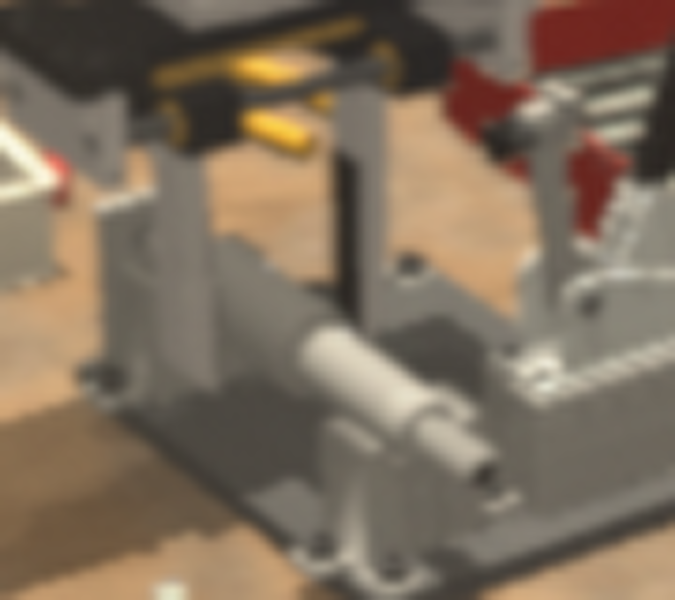

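View pics/top8o.png

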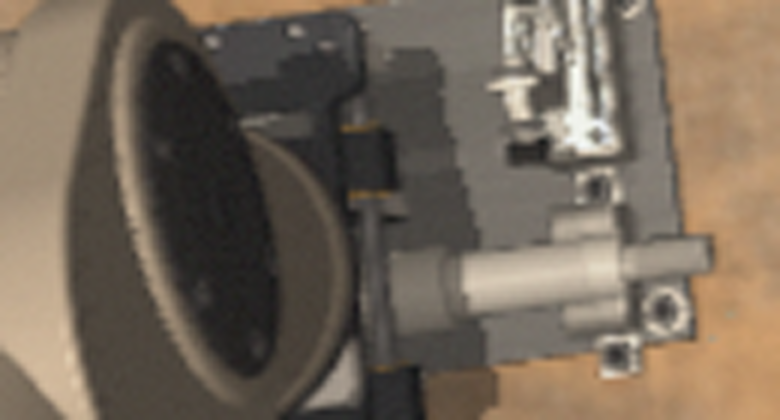

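Emit:
apply_moves(
  series="0 0 -0.5 0 0 0 0.3; 0 0 -1.5 0 0 0 0.3; 0 0 -2.5 0 0 0 0.3; 0 0 -3 0 0 0 0.3; 0 0 -3 0 0 0 0.3; 0 0 -3 0 0 0 0.3; 0 0 -3 0 0 0 0.3; 0 0 -3 0 0 0 0; 0 0 -2.5 0 0 0 -0.6; 0 0 0 0 0 0 -1; 0 0 0 0 0 0 -1",
  grip_force=30,
)

```text
t: 14.25
tool_pos: [0.5032, 0.2067, 0.2655]
tool_rot: [0.0, 0.663, 0.748, 0.001]
wrist_force: [-0.4, 0.1, -1.1]
finger_gap: 0.0326
```

```bash
cat > fx.py <<'E'
from fing import *
YAW=np.radians(6.85); SEAT=np.array([.504,.203,.058])
ex=np.array([np.cos(YAW),np.sin(YAW),0]); ey=np.array([-np.sin(YAW),np.cos(YAW),0])
def W(X,Y,Z): return SEAT+(X*ex+Y*ey)/1000+np.array([0,0,Z/1000])
E
python3 - <<'E'
from fx import *
show(); s,p,Rm=cur()
for a in(6.85-90,6.85+90):
    print(const(p,Rm,W(92,-75,p[2]*1000-58),pose(a),14))
for c,roi,sc in (('side',(190,150,100,90),6.5),('top',(120,140,130,100),6)):
    f=grab_frame(c)['img'];cv2.imwrite(f'pics/{c}9.png',f); im=zoom(f,*roi,sc)
    cv2.imwrite(f'pics/{c}9o.png',im[:600])
E
```

```text
t 14.25 pos [0.5032 0.2067 0.2655] az 6.902200849071661 zax [ 0.0011  0.0011 -1.    ] gap 0.03260941600830421
F [-0.4265  0.1181 -1.1288] M [-0.1098  0.1223  0.0401] q [-0.9924  0.1668  0.5545  1.8543 -0.0967  1.1454 -0.2838]
[ 0.022   0.9621  0.0005  0.0008 -0.0072  6.4323]
[-0.9534  0.1295 -0.0002  0.0072  0.0008 -6.4248]
```

View pics/top9o.png

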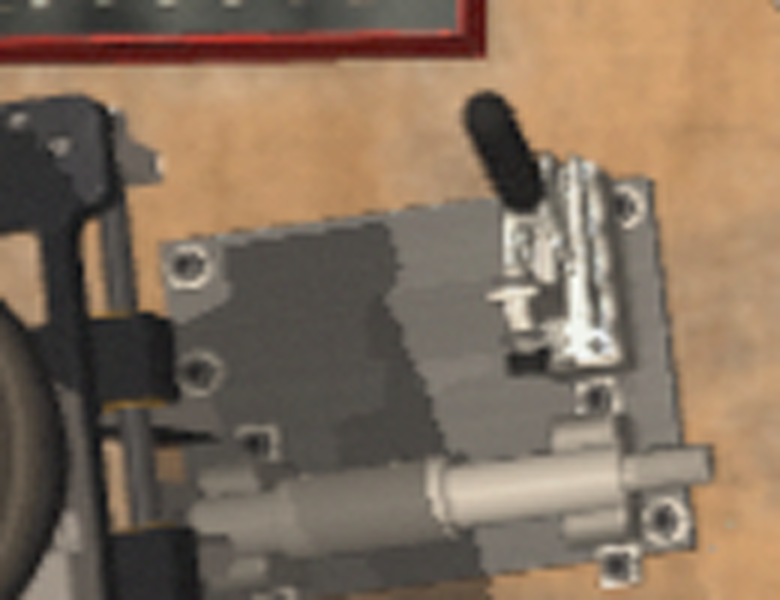

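View pics/side9o.png

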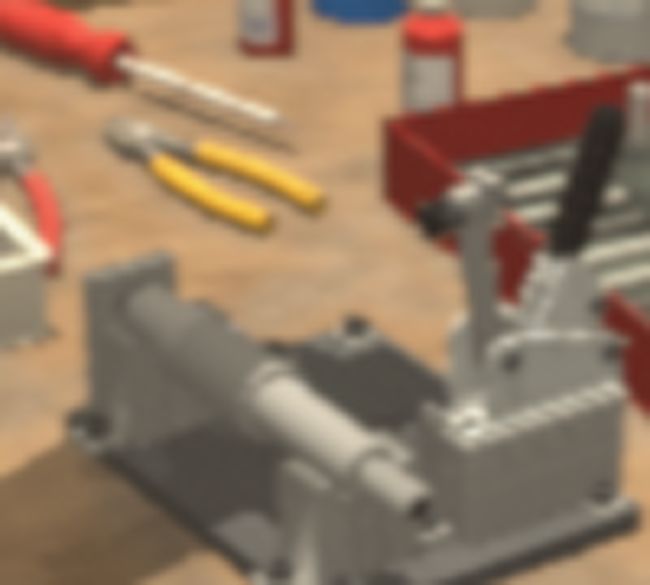

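```bash
python3 - <<'E'
from fx import *
print(W(113,-75,93), (proj('top',W(113,-75,93))+.5-[120,140])*6-.5,(proj('side',W(113,-75,93))+.5-[190,150])*6.5-.5)
print(ray('top',(505.5/6+120-.5,150.5/6+140-.5),.151))
E
```

```text
[0.6251 0.142  0.151 ] [[498.8009 146.9041]] [[593.1512 164.9254]]
[0.624  0.1399 0.151 ]
```

Emit:
apply_moves(
  series="-0.5 0.1 0 0 0 -4 -1; -0.95 0.13 0 0 0 -6.5 -1; -0.95 0.13 0 0 0 -6.5 -1; -0.95 0.13 0 0 0 -6.5 -1; -0.95 0.13 0 0 0 -6.5 -1; -0.95 0.13 0 0 0 -6.5 -1; -0.95 0.13 0 0 0 -6.5 -1; -0.95 0.13 0 0 0 -6.5 -1; -0.95 0.13 0 0 0 -6.5 -1; -0.95 0.13 0 0 0 -6.5 -1; -0.95 0.13 0 0 0 -6.5 -1; -0.95 0.13 0 0 0 -6.5 -1; -0.95 0.13 0 0 0 -6.5 -1; -0.95 0.13 0 0 0 -6 -1; -0.5 0 0 0 0 -2 -1; 0 0 0 0 0 0 -1; 0 0 0 0 0 0 -1",
)

```text
t: 16.05
tool_pos: [0.6054, 0.1413, 0.2637]
tool_rot: [-0.001, -0.059, 0.998, -0.0]
wrist_force: [0.1, -0.9, 0.0]
finger_gap: 0.0005
```

```bash
python3 - <<'E'
from fx import *
show(); s,p,Rm=cur(); print(delta(p,Rm,W(92,-75,150),pose(96.85)))
E
```

```text
t 16.05 pos [0.6054 0.1413 0.2637] az 96.81168102425687 zax [-0.0014 -0.0007 -1.    ] gap 0.0005487562515299261
F [ 0.113  -0.8552  0.0002] M [ 0.0333 -0.0075 -0.0007] q [-0.6449  0.3068  0.3969  1.6794 -0.1261  1.1822  1.4731]
(array([ 0.1216, -0.1612,  5.5698]), array([-0.0327, -0.0828, -0.0383]))
```

Emit:
apply_moves(
  series="0.1 -0.2 1.5 0 0 0 -1; 0 0 2 0 0 0 -1; 0 0 2 0 0 0 -1; 0 0 0.5 0 0 0 -1; 0 0 0 0 0 0 -1; 0 0 0 0 0 0 -1",
)

```text
t: 16.65
tool_pos: [0.6053, 0.1395, 0.2051]
tool_rot: [0.0, -0.06, 0.998, 0.0]
wrist_force: [0.3, -0.3, 0.3]
finger_gap: 0.0004
```

```bash
python3 - <<'E'
from fx import *
show(); s,p,Rm=cur(); print(delta(p,Rm,W(92,-76,96),pose(96.85)))
for c,roi,sc in (('side',(190,110,100,120),5),('top',(120,120,130,100),6)):
    f=grab_frame(c)['img'];cv2.imwrite(f'pics/{c}10.png',f); im=zoom(f,*roi,sc)
    draw(im,c,fingers(s,p,Rm,.04),roi[0],roi[1],0,0,sc,(0,0,255),None)
    cv2.imwrite(f'pics/{c}10o.png',im[:600])
E
```

```text
t 16.65 pos [0.6053 0.1395 0.2051] az 96.89999738348654 zax [ 0.0006  0.0001 -1.    ] gap 0.0003825274341293917
F [ 0.3092 -0.2761  0.2781] M [0.0389 0.0639 0.02  ] q [-0.6307  0.3537  0.3855  1.7499 -0.1493  1.0662  1.4969]
(array([ 0.1055, -0.0866,  5.1064]), array([0.0024, 0.0349, 0.05  ]))
```

View pics/side10o.png

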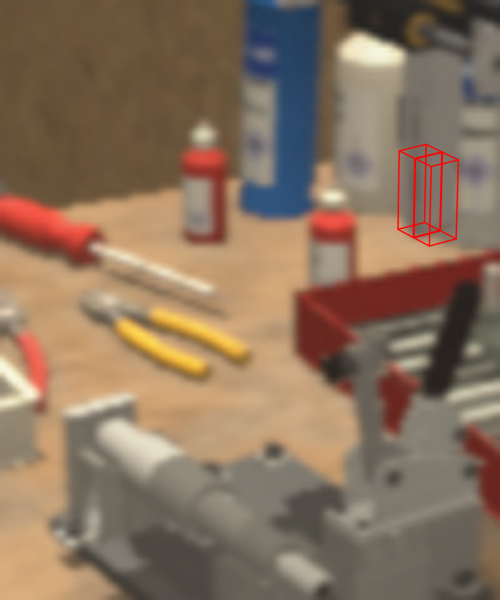

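View pics/top10o.png

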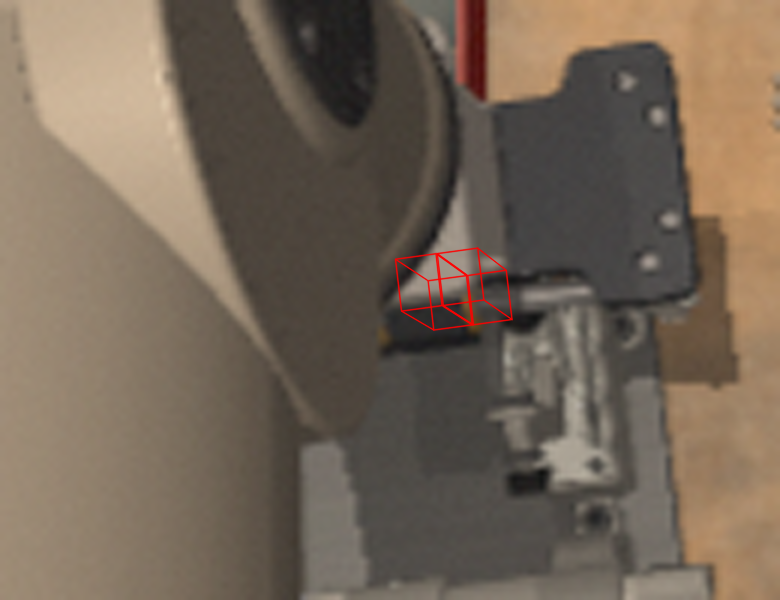

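```bash
python3 - <<'E'
from fx import *
s,p,Rm=cur(); c='side';roi=(230,150,60,65);sc=9
im=zoom(cv2.imread('pics/side10.png'),*roi,sc)
q=W(92,-76,96)
draw(im,c,fingers(s,q,Rm,.03),roi[0],roi[1],0,0,sc,(0,0,255),None)
d=np.array([.375,0,.927])*32.5
draw(im,c,[np.array([W(113-d[0],-75,93-d[2]),W(113+d[0],-75,93+d[2])])],roi[0],roi[1],0,0,sc,(0,255,0),None)
draw(im,c,[np.array([W(64,-75,50),W(64,-75,122)])],roi[0],roi[1],0,0,sc,(255,0,0),None)
cv2.imwrite('pics/s10p.png',im)
E
```

```text
(no output)
```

View pics/s10p.png

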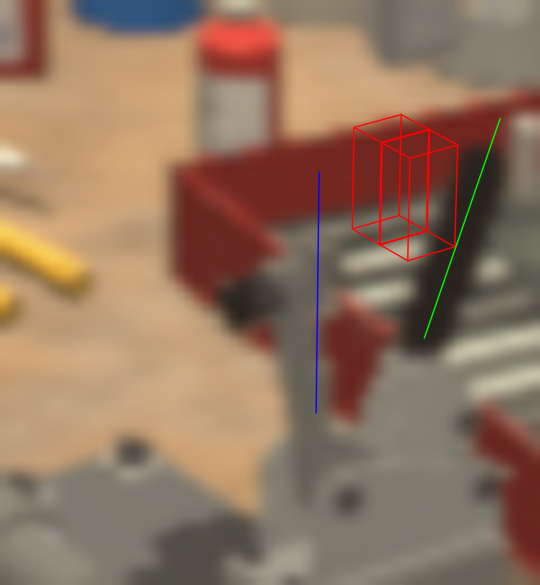

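Emit:
apply_moves(
  series="0.3 0.1 1 0 0 0 -1; 0 0 1.5 0 0 0 -1; 0 0 1.5 0 0 0 -1; 0 0 1 0 0 0 -1; 0 0 0 0 0 0 -1; 0 0 0 0 0 0 -1",
)

```text
t: 17.35
tool_pos: [0.602, 0.14, 0.1542]
tool_rot: [-0.0, -0.06, 0.998, -0.0]
wrist_force: [-0.6, -0.3, 0.6]
finger_gap: 0.0006
```

```bash
python3 - <<'E'
from fx import *
show(); s,p,Rm=cur(); print(delta(p,Rm,W(97,-75,96),pose(96.85)))
for c,roi,sc in (('side',(220,140,75,75),8),):
    f=grab_frame(c)['img'];cv2.imwrite(f'pics/{c}11.png',f); im=zoom(f,*roi,sc)
    cv2.imwrite(f'pics/{c}11o.png',im[:600])
E
```

```text
t 17.35 pos [0.602  0.14   0.1542] az 96.90235316439384 zax [-0.0006 -0.0005 -1.    ] gap 0.0006440694798517993
F [-0.571  -0.3428  0.5993] M [-0.009   0.0579 -0.0239] q [-0.6199  0.4009  0.3709  1.8049 -0.1722  0.9682  1.5136]
(array([-0.7229, -0.0724,  0.018 ]), array([-0.0224, -0.0353,  0.0523]))
```

View pics/side11o.png

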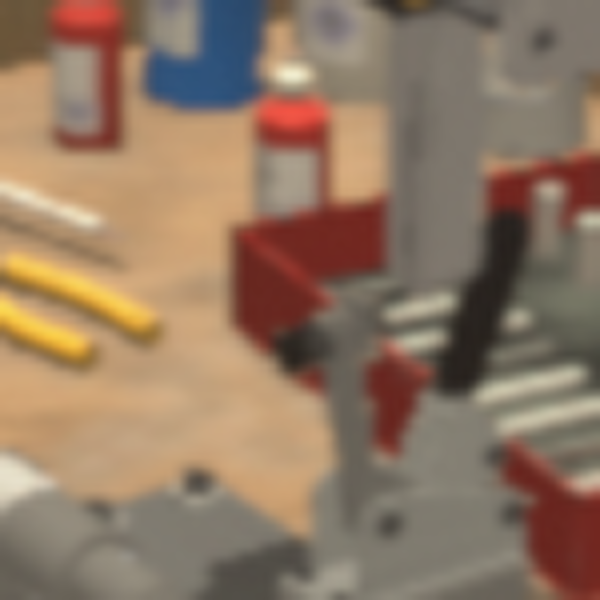

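Emit:
apply_moves(
  series="-0.5 -0.05 0.1 0 0 0 -1; -0.5 0 0.1 0 0 0 -1; -0.5 0 0 0 0 0 -1; -0.5 0 0 0 0 0 -1; 0 0 0 0 0 0 -1",
)

```text
t: 17.9
tool_pos: [0.6227, 0.1421, 0.1525]
tool_rot: [0.0, -0.06, 0.998, -0.0]
wrist_force: [-0.3, -0.2, 2.0]
finger_gap: 0.0006
```

```bash
cat > st.py <<'E'
from fx import *
show(); s,p,Rm=cur(); d=p-SEAT; print('X,Y,Z',d@ex*1000,d@ey*1000,d[2]*1000)
import sys
n=sys.argv[1]
for c,roi,sc in (('side',(220,140,80,75),8),):
    f=grab_frame(c)['img'];cv2.imwrite(f'pics/{c}{n}.png',f); im=zoom(f,*roi,sc)
    cv2.imwrite(f'pics/{c}{n}o.png',im[:600])
E
python3 st.py 12
```

```text
t 17.9 pos [0.6227 0.1421 0.1525] az 96.90805363767181 zax [ 0.0006 -0.     -1.    ] gap 0.0005743764562737741
F [-0.3135 -0.217   2.0294] M [0.0418 0.0865 0.0258] q [-0.604   0.4352  0.3687  1.7588 -0.1837  0.9809  1.5273]
X,Y,Z 110.63082402584566 -74.59749749363242 94.5442315684423
```

View pics/side12o.png

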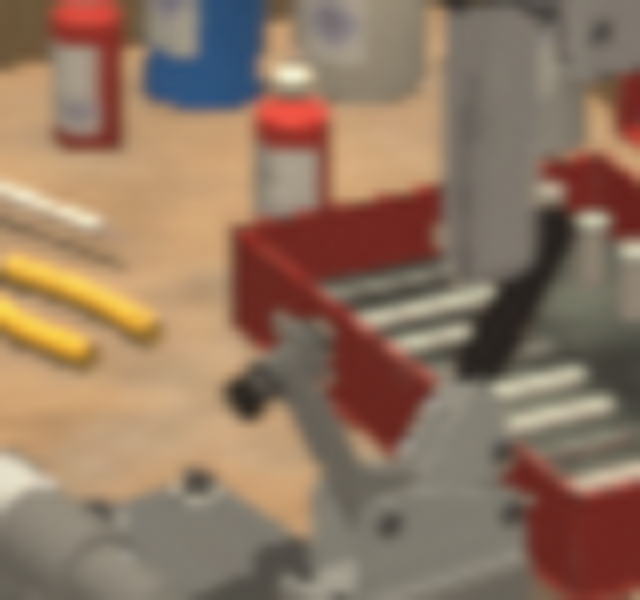

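Emit:
apply_moves(
  series="-0.5 0 0 0 0 0 -1; -0.5 0 0.05 0 0 0 -1; -0.4 0 0.15 0 0 0 -1; -0.4 0 0.2 0 0 0 -1; -0.2 0 0.25 0 0 0 -1; -0.2 0 0.3 0 0 0 -1; 0 0 0 0 0 0 -1",
)

```text
t: 18.65
tool_pos: [0.6441, 0.1447, 0.1425]
tool_rot: [0.0, -0.06, 0.998, -0.0]
wrist_force: [0.5, 0.5, -0.4]
finger_gap: 0.0004
```

```bash
python3 st.py 13
```

```text
t 18.65 pos [0.6441 0.1447 0.1425] az 96.91443458186315 zax [ 0.0002 -0.0002 -1.    ] gap 0.00039106896738788156
F [ 0.4717  0.4737 -0.4426] M [ 0.0204  0.0682 -0.0108] q [-0.5859  0.4799  0.3634  1.7154 -0.1983  0.9824  1.542 ]
X,Y,Z 132.11216223455318 -74.57341613412348 84.4732017792819
```

View pics/side13o.png

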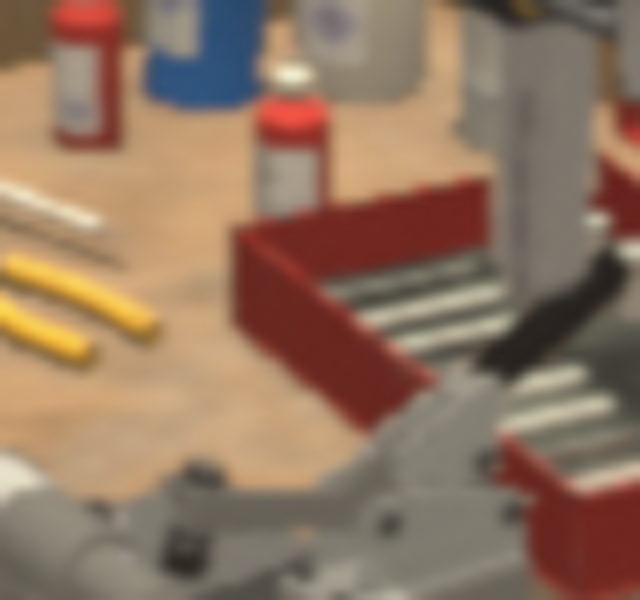

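Emit:
apply_moves(
  series="-0.2 0 0.4 0 0 0 -1; -0.15 0 0.45 0 0 0 -1; -0.15 0 0.45 0 0 0 -1; -0.1 0 0.45 0 0 0 -1; -0.1 0 0.45 0 0 0 -1; 0 0 0 0 0 0 -1",
)

```text
t: 19.3
tool_pos: [0.6506, 0.1455, 0.1201]
tool_rot: [-0.0, -0.06, 0.998, -0.0]
wrist_force: [-0.2, 0.0, 0.3]
finger_gap: 0.0004
```

```bash
python3 st.py 14
```

```text
t 19.3 pos [0.6506 0.1455 0.1201] az 96.91444984973828 zax [-0.0005 -0.0004 -1.    ] gap 0.00042559429841507456
F [-0.1979  0.0066  0.3007] M [0.0182 0.0073 0.0073] q [-0.5749  0.5143  0.3549  1.7158 -0.2114  0.9499  1.553 ]
X,Y,Z 138.7250899162016 -74.6128346804963 62.11307251876139
```

View pics/side14o.png

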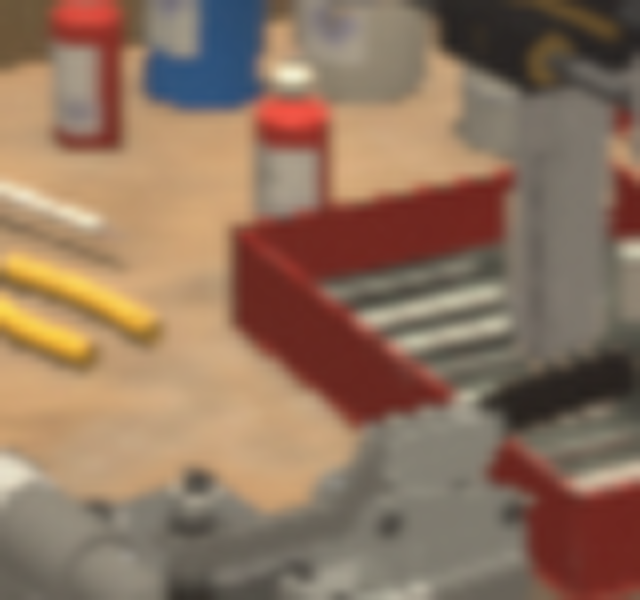

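Emit:
apply_moves(
  series="0 0 0.3 0 0 0 -1; 0 0 0.3 0 0 0 -1; 0 0 0 0 0 0 -1; 0 0 0 0 0 0 -1",
)

```text
t: 19.75
tool_pos: [0.6507, 0.1455, 0.1149]
tool_rot: [-0.0, -0.06, 0.998, -0.0]
wrist_force: [1.0, 0.3, -1.0]
finger_gap: 0.0004
```

```bash
python3 st.py 15
```

```text
t 19.75 pos [0.6507 0.1455 0.1149] az 96.91073696016592 zax [-0.0001 -0.     -1.    ] gap 0.0003579697101955511
F [ 1.035   0.2788 -1.0284] M [ 0.0357 -0.0316 -0.0326] q [-0.5733  0.5197  0.3529  1.7198 -0.2141  0.9401  1.5551]
X,Y,Z 138.77389115509405 -74.5629133882976 56.946795221714915
```

Emit:
apply_moves(
  series="0 0 0.2 0 0 0 -1; 0 0 0.2 0 0 0 -1; 0 0 0 0 0 0 -1; 0 0 0 0 0 0 -1",
)

```text
t: 20.2
tool_pos: [0.6513, 0.1456, 0.1114]
tool_rot: [0.001, -0.06, 0.998, 0.0]
wrist_force: [0.5, 0.4, 5.4]
finger_gap: 0.0003
```

```bash
python3 st.py 16
```

```text
t 20.2 pos [0.6513 0.1456 0.1114] az 96.91151606342657 zax [ 0.0011  0.0003 -1.    ] gap 0.00031295158879926185
F [0.4687 0.3838 5.415 ] M [ 0.0353 -0.1412  0.0119] q [-0.572   0.5238  0.3515  1.722  -0.2161  0.9328  1.5566]
X,Y,Z 139.36031252001038 -74.51693574790093 53.430176877307076
```

View pics/side16o.png

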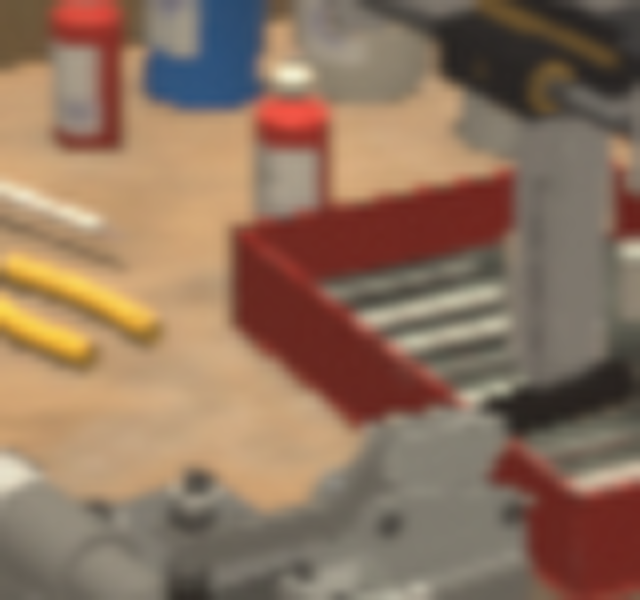

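Emit:
apply_moves(
  series="0 0 0.2 0 0 0 -1; 0 0 0 0 0 0 -1; 0 0 0 0 0 0 -1",
)

```text
t: 20.55
tool_pos: [0.6516, 0.1456, 0.1098]
tool_rot: [0.001, -0.06, 0.998, 0.0]
wrist_force: [1.0, 0.7, 7.9]
finger_gap: 0.0006
```

```bash
python3 st.py 17
```

```text
t 20.55 pos [0.6516 0.1456 0.1098] az 96.90501619620518 zax [ 0.0019  0.0005 -1.    ] gap 0.0006283236268172768
F [1.0085 0.7376 7.9103] M [ 0.0459 -0.2083  0.0153] q [-0.5714  0.5258  0.3508  1.723  -0.217   0.9291  1.5574]
X,Y,Z 139.73085755350488 -74.55968848275008 51.75374485742479
```

Emit:
apply_moves(
  series="0 0 0.2 0 0 0 -1; 0 0 0.2 0 0 0 -1; 0 0 0 0 0 0 -1; 0 0 0 0 0 0 -1",
)

```text
t: 21.0
tool_pos: [0.6522, 0.1457, 0.1059]
tool_rot: [0.002, -0.06, 0.998, 0.0]
wrist_force: [5.6, 1.2, 6.1]
finger_gap: 0.0006
```

```bash
python3 st.py 18
```

```text
t 21.0 pos [0.6522 0.1457 0.1059] az 96.90374934064778 zax [ 0.0031  0.0007 -1.    ] gap 0.000622328027983826
F [5.6169 1.1884 6.1281] M [ 0.1464 -1.1707 -0.0369] q [-0.5701  0.5303  0.3493  1.7252 -0.2189  0.9212  1.5588]
X,Y,Z 140.34534810417807 -74.531951453967 47.8711244343638
```

View pics/side18o.png

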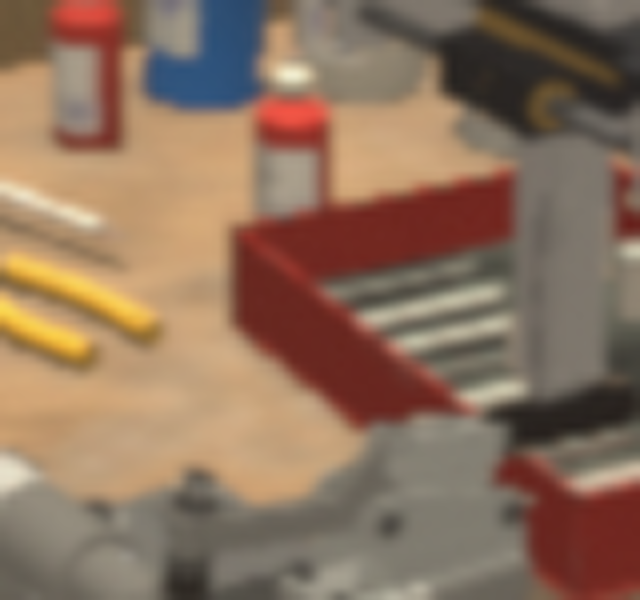

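Emit:
apply_moves(
  series="0 0 0.2 0 0 0 -1; 0 0 0 0 0 0 -1; 0 0 0 0 0 0 -1",
)

```text
t: 21.35
tool_pos: [0.6503, 0.1455, 0.1027]
tool_rot: [-0.0, -0.06, 0.998, -0.0]
wrist_force: [-0.8, 0.2, 0.4]
finger_gap: 0.0004
```

```bash
python3 st.py 19
```

```text
t 21.35 pos [0.6503 0.1455 0.1027] az 96.915465211481 zax [-0.0009 -0.0002 -1.    ] gap 0.00038407823923349504
F [-0.814   0.1826  0.4095] M [ 0.0238 -0.0151  0.0234] q [-0.5696  0.5332  0.3481  1.7284 -0.2199  0.9193  1.5596]
X,Y,Z 138.38941769792208 -74.54487146368965 44.695457213713546
```

View picture.

```bash
python3 - <<'E'
from fx import *
f=grab_frame('top')['img'];cv2.imwrite('pics/top19.png',f)
cv2.imwrite('pics/top19z.png',zoom(f,120,120,130,100,6))
s,p,Rm=cur(); im=zoom(cv2.imread('pics/side19.png'),235,150,75,70,8)
cv2.imwrite('pics/side19z.png',im)
E
```

```text
(no output)
```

View pics/side19z.png

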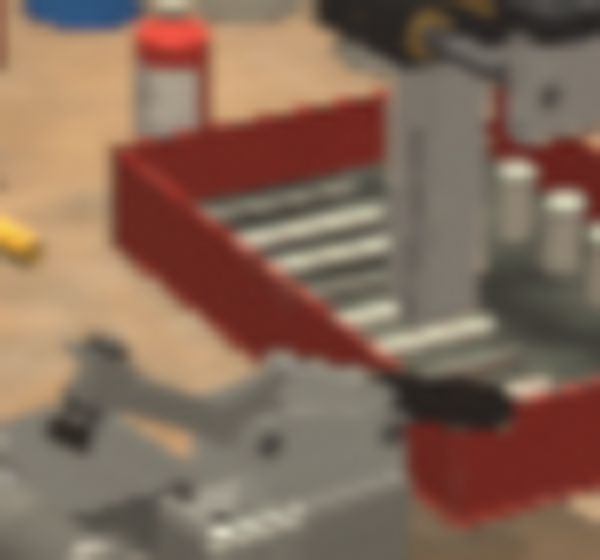

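View pics/top19z.png

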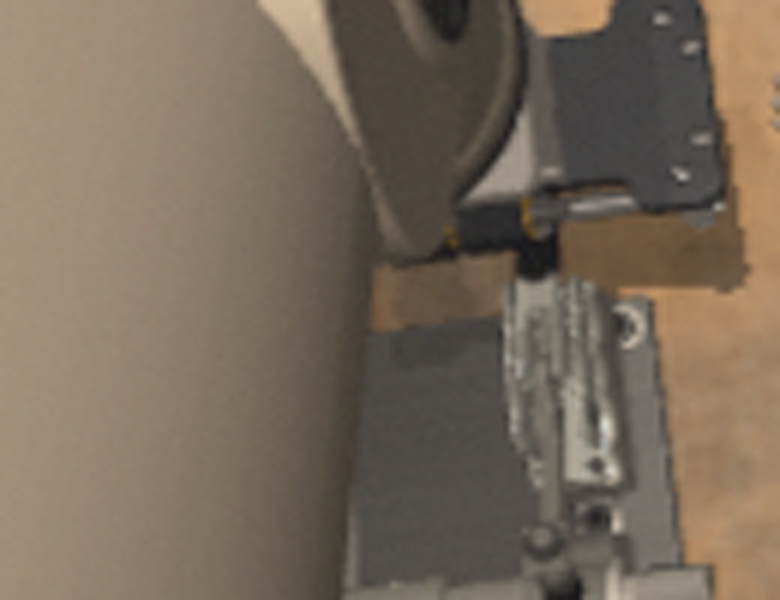

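```bash
python3 - <<'E'
from fx import *
def hd(X,Z,S):
    d=np.array([np.cos(np.radians(S)),np.sin(np.radians(S))])*32.5
    return np.array([W(X-d[0],-75,Z-d[1]),W(X+d[0],-75,Z+d[1])])
ims=[]
for n,roi in(('side18',(235,160,80,50)),('side19',(235,160,80,50))):
    sc=9; im=zoom(cv2.imread(f'pics/{n}.png'),*roi,sc)
    draw(im,'side',[hd(148,50,3)],roi[0],roi[1],0,0,sc,(0,255,0),None)
    draw(im,'side',[hd(148,54,6)],roi[0],roi[1],0,0,sc,(0,255,255),None)
    cv2.imwrite(f'pics/{n}h.png',im)
f=grab_frame('side')['img']; cv2.imwrite('pics/side20.png',f)
cv2.imwrite('pics/side20z.png',zoom(f,190,150,110,95,6.3))
E
```

```text
(no output)
```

View pics/side18h.png

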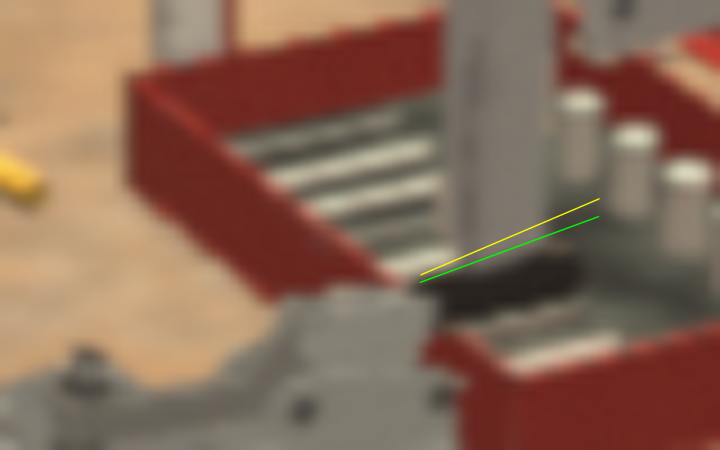

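View pics/side19h.png

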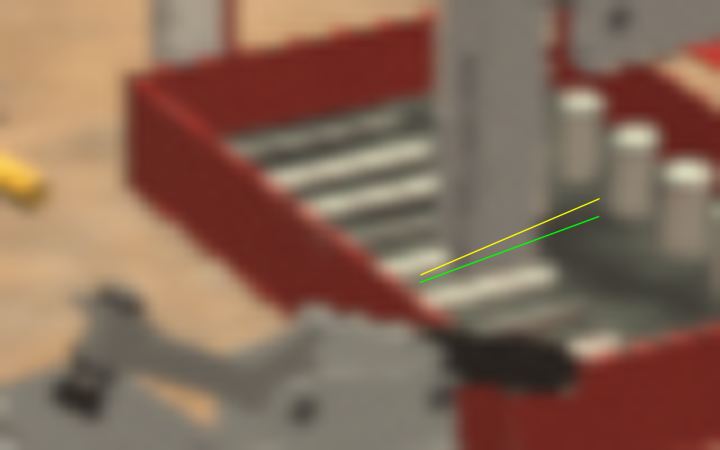

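View pics/side20z.png

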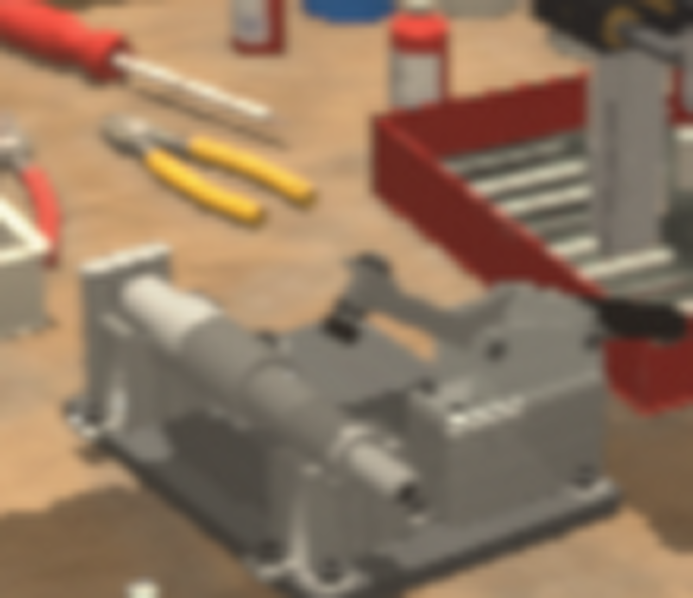

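```bash
cat > pl.py <<'E'
from fx import *
def onplane(c,uv,Y=-75):
    f,cx,cy,o,q=CAM[c]; r=R.from_quat(q,scalar_first=True).as_matrix(); o=np.array(o)
    d=r@np.array([(uv[0]-cx)/f,-(uv[1]-cy)/f,-1]); P0=W(0,Y,0); t=((P0-o)@ey)/(d@ey); w=o+d*t-SEAT
    return np.array([w@ex,w[2]])*1000
def px(u,roi,sc): return (np.array(u)+.5)/sc-.5+np.array(roi[:2])
E
python3 - <<'E'
from pl import *
def rep(n,pts,roi,sc):
    a=[onplane('side',px(u,roi,sc)) for u in pts]
    print(n,*a, 'mid',(a[0]+a[1])/2,'slope',np.degrees(np.arctan2(*(a[1]-a[0])[::-1])))
rep('open',[(425,340),(487,150)],(230,150),9)
rep('18',[(437,308),(578,268)],(235,160),9)
rep('19',[(440,345),(575,372)],(235,160),9)
rep('19arm tip-pivot',[(305,410),(115,305)],(235,160),9)
rep('18arm tip-pivot',[(305,410),(85,360)],(235,160),9)
rep('14',[(490,412),(635,360)],(220,140),8)
rep('16',[(490,420),(635,368)],(220,140),8)
E
for n in 14 16 17; do python3 - <<E
from ov import *
cv2.imwrite('pics/z$n.png',zoom(cv2.imread('pics/side$n.png'),235,160,80,50,9))
E
done
```

```text
open [101.2874  62.0987] [121.0913 114.5377] mid [111.1894  88.3182] slope 69.31061388558686
18 [122.1673  38.3282] [173.7356  36.8928] mid [147.9514  37.6105] slope -1.594407528512476
19 [123.6932  26.1716] [174.553    2.8568] mid [149.1231  14.5142] slope -24.627339782274465
19arm tip-pivot [76.2736 19.3049] [12.6664 69.6585] mid [44.47   44.4817] slope 141.6337045503253
18arm tip-pivot [76.2736 19.3049] [ 2.938  56.0099] mid [39.6058 37.6574] slope 153.41172976720924
14 [114.4653  48.1233] [173.4792  50.6705] mid [143.9723  49.3969] slope 2.4714557556034027
16 [114.5617  45.2831] [173.6465  47.7643] mid [144.1041  46.5237] slope 2.4046992469097965
```

View pics/z14.png

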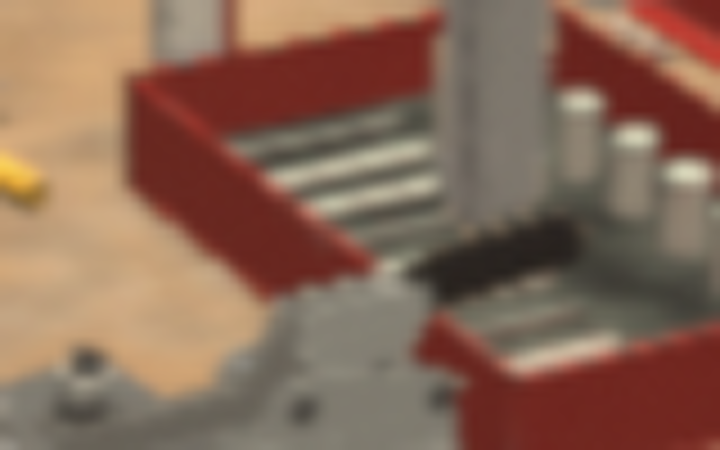

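View pics/z16.png

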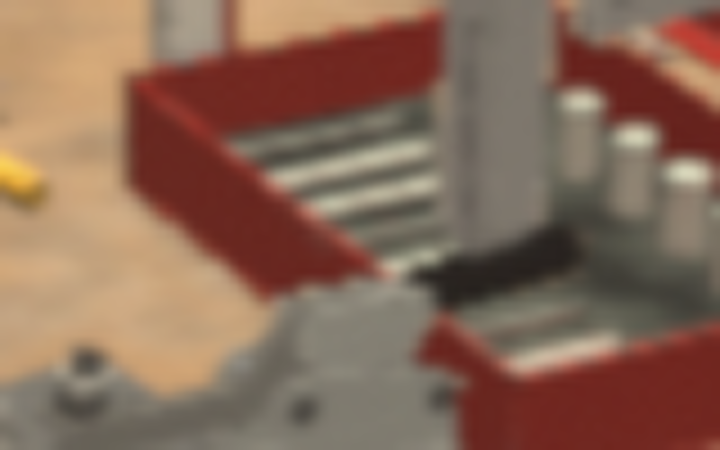

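View pics/z17.png

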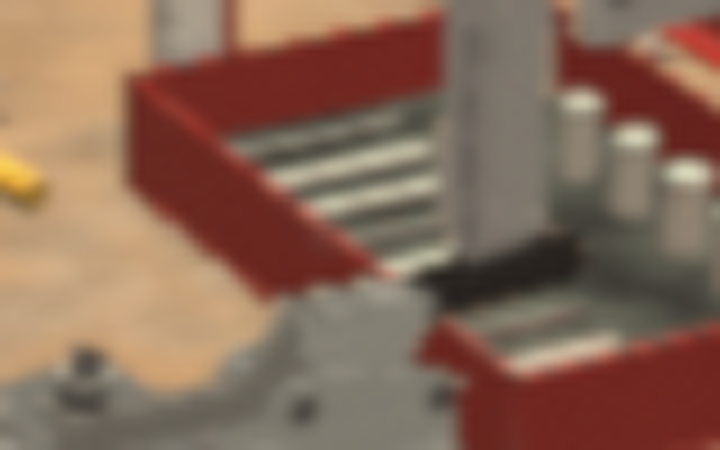

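```bash
python3 - <<'E'
from pl import *
def tri(a,b):
    s=least_squares(lambda p:np.r_[proj('top',p)[0]-a,proj('side',p)[0]-b],[.6,.1,.05]); return s.x,s.fun
print(tri(px((485,55),(120,140),6),px((503,378),(235,160),9)))
f=cv2.imread('pics/top0.png'); cv2.imwrite('pics/tb.png',zoom(f,80,60,160,110,4.5))
f=cv2.imread('pics/side0.png'); cv2.imwrite('pics/tbs.png',zoom(f,230,130,130,100,5.5))
E
```

```text
(array([0.6769, 0.1701, 0.0517]), array([-0.3148,  0.5446,  0.7279, -0.0233]))
```

View pics/tb.png

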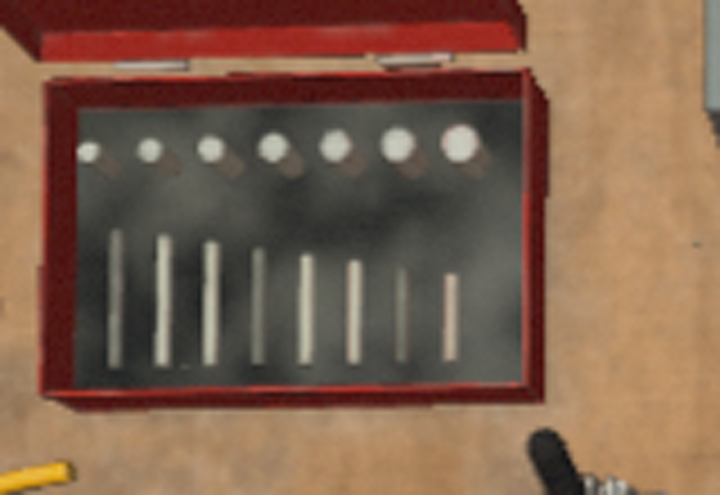

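View pics/tbs.png

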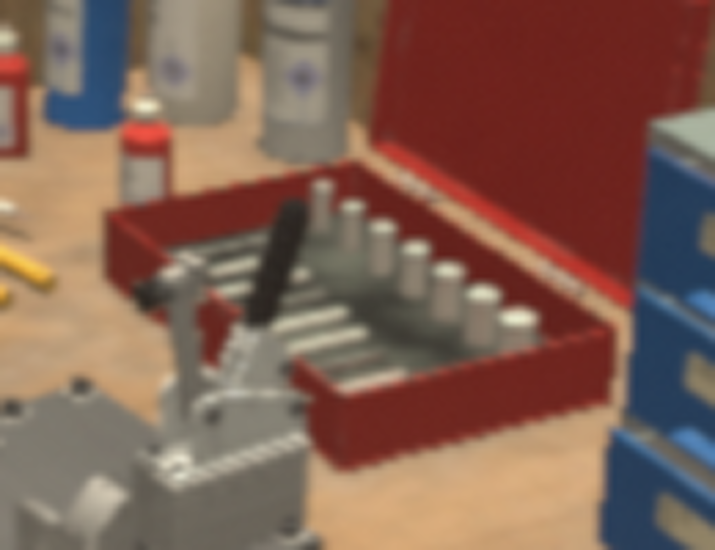

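```bash
cat > hm.py <<'E'
from pl import *
import sys
def hfit(fn,roi=(278,180,30,30)):
    im=cv2.imread(fn); x0,y0,w,h=roi; sub=zoom(im,x0,y0,w,h,4).astype(float)
    m=(sub.max(2)<62).astype(np.uint8); n,l,st,ce=cv2.connectedComponentsWithStats(m)
    k=1+np.argmax(st[1:,4]); ys,xs=np.nonzero(l==k)
    P=np.c_[(xs+.5)/4-.5+x0,(ys+.5)/4-.5+y0]; c=P.mean(0); u,s,v=np.linalg.svd(P-c,full_matrices=False); d=v[0]*np.sign(v[0][0])
    t=(P-c)@d; a,b=c+d*t.min(),c+d*t.max(); A,B=onplane('side',c-d*8),onplane('side',c+d*8)
    e=onplane('side',b); return len(xs),c,np.degrees(np.arctan2(-d[1],d[0])),(A+B)/2,np.degrees(np.arctan2(*(B-A)[::-1])),e
if __name__=='__main__':
    for n in sys.argv[1:]: print(n,*hfit(f'pics/side{n}.png'))
E
python3 hm.py 13 14 15 16 17 18 19 20
python3 - <<'E'
from ov import *
cv2.imwrite('pics/z15.png',zoom(cv2.imread('pics/side15.png'),235,160,80,50,9))
E
```

```text
13 745 [285.6213 182.5814] 26.699007920734516 [129.2665  67.9572] 10.14262277859583 [150.1367  71.6908]
14 1362 [290.7175 188.2212] 16.149744805757383 [146.7317  47.4516] -1.0570087075411112 [173.8962  46.9504]
15 1347 [290.852  188.5485] 18.26757309601679 [147.2066  46.3982] 0.9584945196557441 [175.2664  46.8677]
16 1225 [291.0305 189.2089] 17.697979013530414 [147.8934  44.3315] 0.3546153047817072 [174.0113  44.4931]
17 1223 [291.3897 189.892 ] 14.36573161724934 [149.2059  42.0176] -2.8686313468762763 [176.0881  40.6706]
18 1187 [291.3596 191.3015] 11.849996259776852 [149.3182  37.9478] -5.2812252248788845 [178.2563  35.2729]
19 1039 [290.9657 199.7708] -9.86814377368986 [149.2809  13.3587] -23.596508026511234 [173.2401   2.8929]
20 1030 [291.2005 200.3488] -9.89623851532838 [150.1532  11.4199] -23.660609813779484 [173.7502   1.0809]
```

View pics/z15.png

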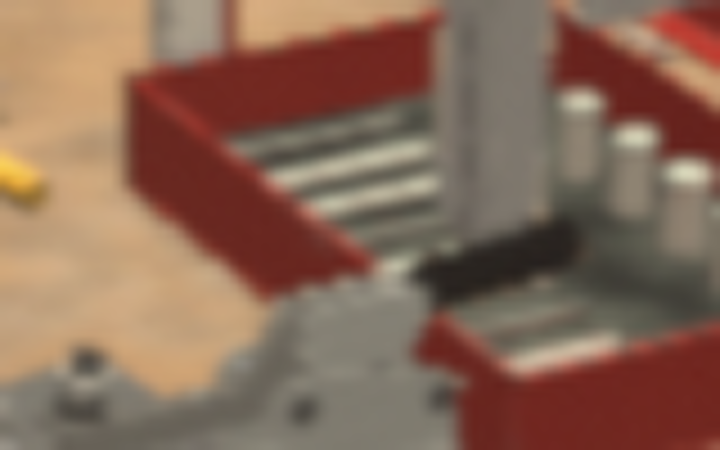

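Emit:
apply_moves(
  series="-0.2 0 -0.8 0 0 0 -1; -0.2 0 -0.8 0 0 0 -0.6; 0 0 0 0 0 0 -0.2; 0 0 0 0 0 0 -0.1; 0 0 0 0 0 0 -0.1",
  grip_force=20,
)

```text
t: 22.0
tool_pos: [0.6545, 0.146, 0.1188]
tool_rot: [-0.0, -0.06, 0.998, -0.0]
wrist_force: [-0.3, -0.4, -0.7]
finger_gap: 0.0292
```

```bash
python3 st.py 21; python3 hm.py 21;python3 - <<'E'
from ov import *
cv2.imwrite('pics/z21.png',zoom(cv2.imread('pics/side21.png'),190,150,110,90,6.5))
E
```

```text
t 22.0 pos [0.6545 0.146  0.1188] az 96.91769809326914 zax [-0.0003 -0.0001 -1.    ] gap 0.02915116662027855
F [-0.3242 -0.3621 -0.6525] M [ 0.0039  0.0401 -0.0282] q [-0.5719  0.5214  0.354   1.7074 -0.2137  0.9511  1.5552]
X,Y,Z 142.62301361113424 -74.50193612104744 60.8415786145555
21 1050 [291.26   200.4174] -10.389617511664209 [150.3646  11.1552] -24.029233326993566 [173.7058   0.7488]
```

View pics/z21.png

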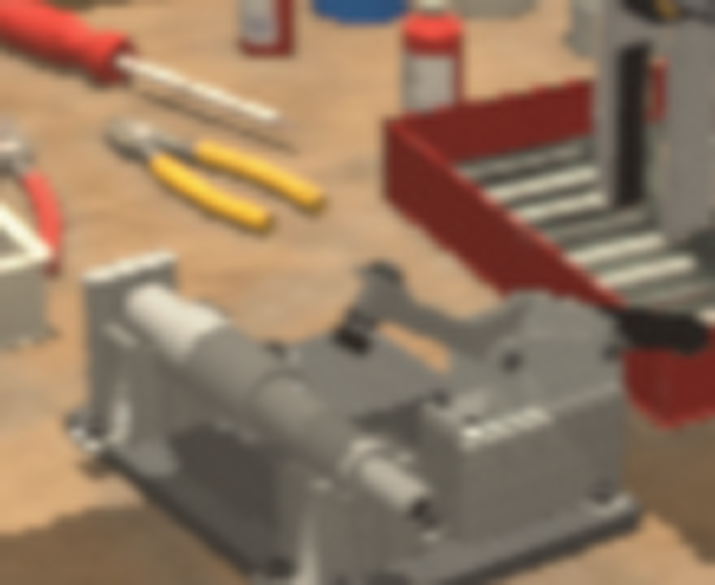

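Emit:
apply_moves(
  series="0 0 1 0 0 0 -0.1; 0 0 1.2 0 0 0 -0.1; 0 0 1.2 0 0 0 -0.1; 0 0 1 0 0 0 -0.1; 0 0 0.8 0 0 0 -0.1; 0 0 0 0 0 0 -0.1; 0 0 0 0 0 0 -0.1",
)

```text
t: 22.75
tool_pos: [0.6547, 0.1459, 0.0669]
tool_rot: [-0.0, -0.06, 0.998, -0.0]
wrist_force: [-0.8, -0.6, -0.7]
finger_gap: 0.042
```

```bash
python3 st.py 22; python3 - <<'E'
from ov import *
cv2.imwrite('pics/z22.png',zoom(cv2.imread('pics/side22.png'),235,150,80,65,9))
E
```

```text
t 22.75 pos [0.6547 0.1459 0.0669] az 96.90574896951826 zax [-0.0002 -0.0002 -1.    ] gap 0.041990708209648245
F [-0.8364 -0.6107 -0.7104] M [0.0012 0.0236 0.0217] q [-0.5554  0.5811  0.3329  1.7394 -0.2386  0.8612  1.5745]
X,Y,Z 142.84954628905348 -74.65785908649553 8.879294282623247
```

View pics/z22.png

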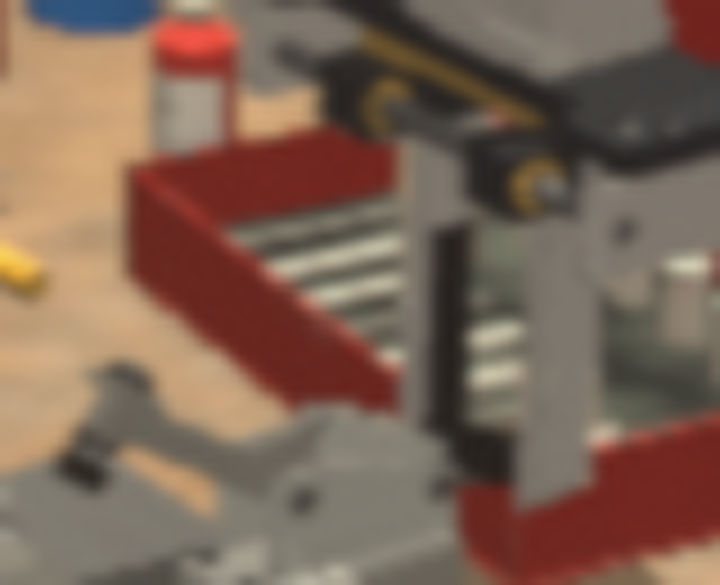

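Fingers straddle the handle (black grip at (490,455) between them). Close gently and lift.

Emit:
apply_moves(
  series="0 0 0 0 0 0 -0.4; 0 0 0 0 0 0 -0.6; 0 0 0 0 0 0 -0.8; 0 0 0 0 0 0 -0.8; 0 0 0 0 0 0 -0.8",
  grip_force=20,
)

```text
t: 23.3
tool_pos: [0.6548, 0.1465, 0.0671]
tool_rot: [0.0, -0.06, 0.998, 0.0]
wrist_force: [0.7, 2.2, 1.6]
finger_gap: 0.0164
```

Emit:
apply_moves(
  series="0 0 -0.3 0 0 0 -0.8; 0 0 -0.4 0 0 0 -0.8; 0 0 -0.4 0 0 0 -0.8; 0 0 0 0 0 0 -0.8; 0 0 0 0 0 0 -0.8",
)

```text
t: 23.8
tool_pos: [0.654, 0.1463, 0.0778]
tool_rot: [-0.001, -0.06, 0.998, 0.0]
wrist_force: [-4.3, 3.8, -6.5]
finger_gap: 0.0166
```

```bash
python3 st.py 23; python3 - <<'E'
from ov import *
cv2.imwrite('pics/z23.png',zoom(cv2.imread('pics/side23.png'),235,150,80,65,9))
E
```

```text
t 23.8 pos [0.654  0.1463 0.0778] az 96.93047376595109 zax [-0.0012  0.     -1.    ] gap 0.016622102122617798
F [-4.277   3.8022 -6.4882] M [ 0.9006  0.8365 -0.016 ] q [-0.5595  0.5677  0.3374  1.7341 -0.2334  0.8805  1.5703]
X,Y,Z 142.15378798524011 -74.22209722933202 19.773225197919736
```

View pics/z23.png

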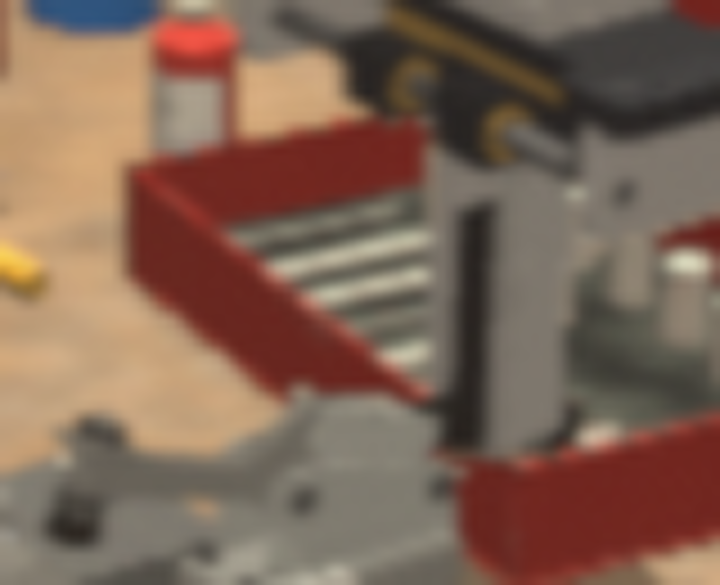

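Emit:
apply_moves(
  series="0 0 -0.3 0 0 0 -0.8; 0 0 -0.4 0 0 0 -0.8; 0 0 -0.3 0 0 0 -0.8; 0 0 0 0 0 0 -0.8; 0 0 0 0 0 0 -0.8",
)

```text
t: 24.35
tool_pos: [0.6542, 0.1463, 0.0882]
tool_rot: [-0.0, -0.06, 0.998, 0.0]
wrist_force: [-5.6, 3.0, -3.7]
finger_gap: 0.0167
```

```bash
python3 st.py 24; python3 - <<'E'
from ov import *
cv2.imwrite('pics/z24.png',zoom(cv2.imread('pics/side24.png'),235,150,80,65,9))
E
```

```text
t 24.35 pos [0.6542 0.1463 0.0882] az 96.92501315727031 zax [-0.0009  0.0002 -1.    ] gap 0.016659385488124893
F [-5.584   3.0118 -3.6926] M [0.9974 1.0353 0.0062] q [-0.5627  0.5556  0.3418  1.7279 -0.2286  0.8981  1.5666]
X,Y,Z 142.34154173495045 -74.22068649215193 30.17730061656692
```

View pics/z24.png

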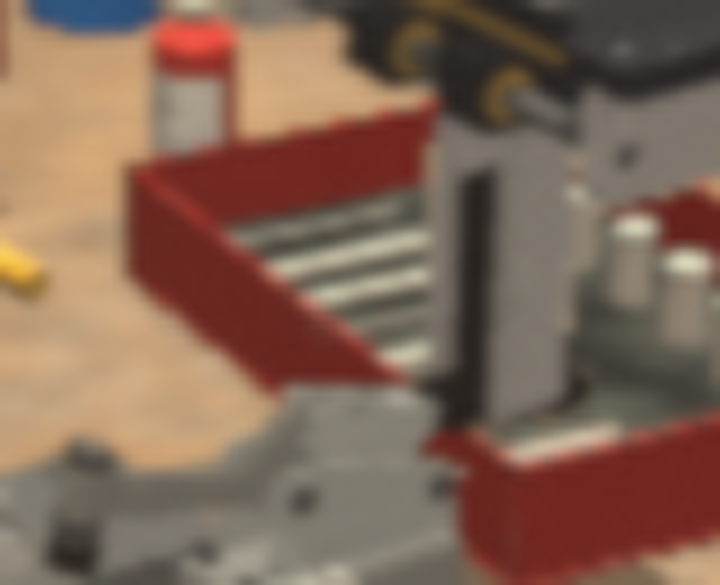

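Emit:
apply_moves(
  series="0 0 -0.3 0 0 0 -0.8; 0 0 -0.3 0 0 0 -0.8; 0 0 0 0 0 0 -0.8; 0 0 0 0 0 0 -0.8",
)

```text
t: 24.8
tool_pos: [0.6546, 0.1463, 0.0949]
tool_rot: [-0.0, -0.06, 0.998, 0.0]
wrist_force: [-6.0, 2.9, 4.1]
finger_gap: 0.0164
```

```bash
python3 st.py 25; python3 - <<'E'
from ov import *
cv2.imwrite('pics/z25.png',zoom(cv2.imread('pics/side25.png'),235,160,80,50,9))
E
```

```text
t 24.8 pos [0.6546 0.1463 0.0949] az 96.92188989579495 zax [-0.0001  0.0006 -1.    ] gap 0.0163907439681453
F [-5.9865  2.8518  4.0913] M [ 0.9415  1.5543 -0.0179] q [-0.5646  0.548   0.3445  1.7236 -0.2257  0.9089  1.5643]
X,Y,Z 142.7335199882034 -74.22765481250345 36.85495128085427
```

View pics/z25.png

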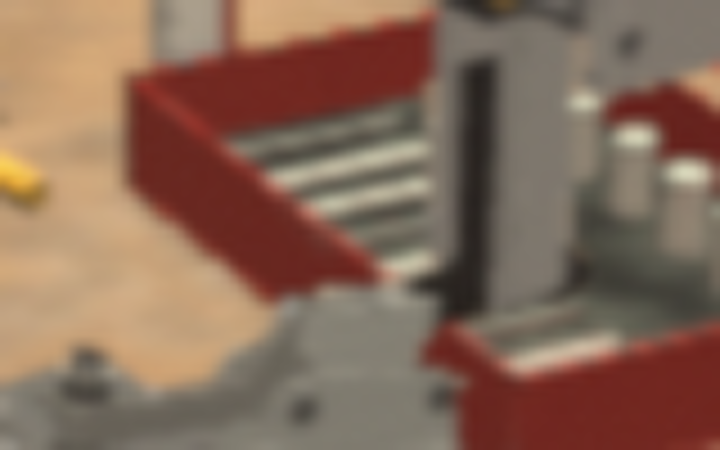

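Emit:
apply_moves(
  series="0 0 -0.2 0 0 0 -0.8; 0 0 0 0 0 0 -0.8; 0 0 0 0 0 0 -0.8",
)

```text
t: 25.15
tool_pos: [0.6546, 0.1463, 0.0969]
tool_rot: [0.0, -0.06, 0.998, 0.0]
wrist_force: [-6.5, 4.6, 4.7]
finger_gap: 0.0164
```

```bash
python3 st.py 26; python3 - <<'E'
from ov import *
cv2.imwrite('pics/z26.png',zoom(cv2.imread('pics/side26.png'),235,160,80,50,9))
E
```

```text
t 25.15 pos [0.6546 0.1463 0.0969] az 96.92115073671603 zax [ 0.0001  0.0006 -1.    ] gap 0.016430769016744104
F [-6.4987  4.5907  4.7139] M [0.8853 1.4889 0.0155] q [-0.5653  0.5457  0.3454  1.7222 -0.2247  0.9124  1.5636]
X,Y,Z 142.81241574405936 -74.21963421447884 38.94966742033624
```

View pics/z26.png

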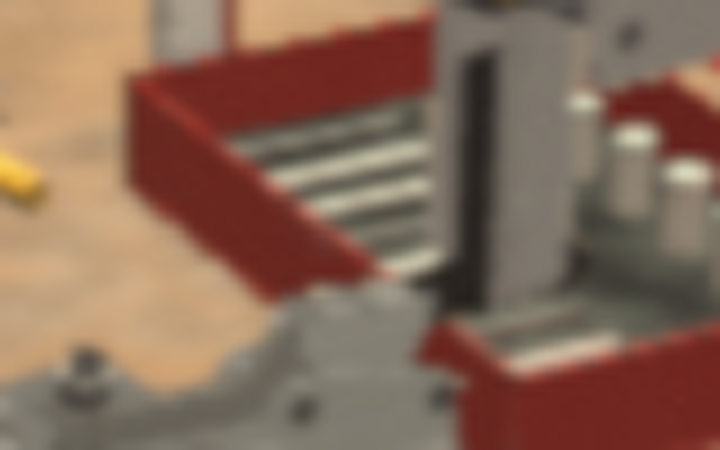

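Emit:
apply_moves(
  series="0 0 -0.15 0 0 0 -0.8; 0 0 0 0 0 0 -0.8; 0 0 0 0 0 0 -0.8",
)

```text
t: 25.5
tool_pos: [0.6547, 0.1463, 0.0985]
tool_rot: [0.0, -0.06, 0.998, 0.0]
wrist_force: [-5.7, 3.9, 4.0]
finger_gap: 0.0161
```

```bash
python3 st.py 27
```

```text
t 25.5 pos [0.6547 0.1463 0.0985] az 96.9206048763791 zax [ 0.0002  0.0007 -1.    ] gap 0.016060373477972765
F [-5.722   3.8784  4.0005] M [0.9742 1.4773 0.0196] q [-0.5657  0.544   0.346   1.7212 -0.224   0.9149  1.563 ]
X,Y,Z 142.86020093036768 -74.22557082051651 40.47424858281102
```

Emit:
apply_moves(
  series="0 0 -0.15 0 0 0 -0.8; 0 0 0 0 0 0 -0.8; 0 0 0 0 0 0 -0.8",
)

```text
t: 25.85
tool_pos: [0.6548, 0.1463, 0.0999]
tool_rot: [0.0, -0.06, 0.998, 0.0]
wrist_force: [-4.3, 4.3, 3.0]
finger_gap: 0.0166
```

```bash
python3 st.py 28;  python3 - <<'E'
from ov import *
cv2.imwrite('pics/z28.png',zoom(cv2.imread('pics/side28.png'),235,160,80,50,9))
E
```

```text
t 25.85 pos [0.6548 0.1463 0.0999] az 96.91757344004641 zax [ 0.0003  0.0006 -1.    ] gap 0.01658519310417559
F [-4.3041  4.3068  3.0434] M [ 1.0132  1.1506 -0.0261] q [-0.5661  0.5424  0.3465  1.7203 -0.2233  0.9172  1.5625]
X,Y,Z 142.91724578817949 -74.24954491707038 41.853022989311214
```

View pics/z28.png

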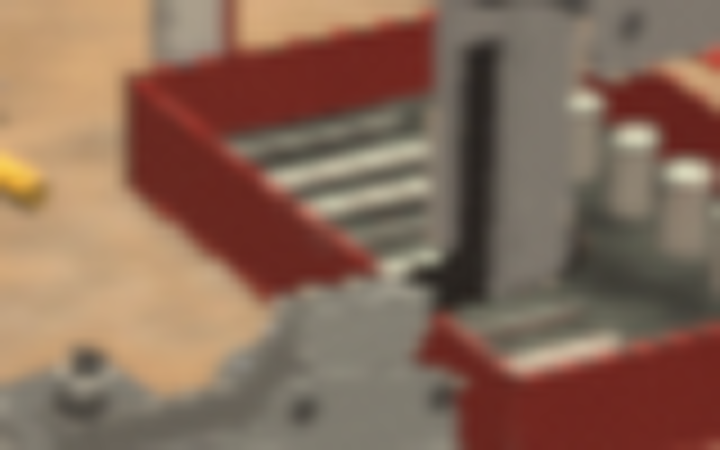

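Emit:
apply_moves(
  series="0 0 -0.1 0 0 0 -0.8; 0 0 0 0 0 0 -0.8; 0 0 0 0 0 0 -0.8",
)

```text
t: 26.2
tool_pos: [0.6547, 0.1463, 0.1007]
tool_rot: [0.0, -0.06, 0.998, 0.0]
wrist_force: [-4.6, 4.5, 1.1]
finger_gap: 0.0161
```

Emit:
apply_moves(
  series="0 0 -0.1 0 0 0 -0.8; 0 0 0 0 0 0 -0.8; 0 0 0 0 0 0 -0.8",
)

```text
t: 26.5
tool_pos: [0.6547, 0.1463, 0.1014]
tool_rot: [0.0, -0.06, 0.998, 0.0]
wrist_force: [-2.7, 4.3, -2.2]
finger_gap: 0.0163
```

Emit:
apply_moves(
  series="0 0 0.05 0 0 0 -0.8; 0 0 0 0 0 0 -0.8; 0 0 0 0 0 0 -0.6; 0 0 0 0 0 0 -0.4; 0 0 0 0 0 0 -0.2; 0 0 0 0 0 0 -0.1; 0 0 0 0 0 0 -0.1",
)

```text
t: 27.2
tool_pos: [0.6548, 0.1458, 0.1006]
tool_rot: [0.0, -0.06, 0.998, -0.0]
wrist_force: [-1.2, -0.3, -0.3]
finger_gap: 0.0418
```

```bash
python3 st.py 29;  python3 - <<'E'
from ov import *
cv2.imwrite('pics/z29.png',zoom(cv2.imread('pics/side29.png'),235,160,80,50,9))
E
```

```text
t 27.2 pos [0.6548 0.1458 0.1006] az 96.90432908979766 zax [ 0.0002 -0.0002 -1.    ] gap 0.04176777001028607
F [-1.1565 -0.3106 -0.3376] M [ 0.0415  0.0299 -0.0179] q [-0.5663  0.5417  0.3473  1.7197 -0.2223  0.9188  1.562 ]
X,Y,Z 142.9259263980796 -74.77108075867139 42.5879350774907
```

View pics/z29.png

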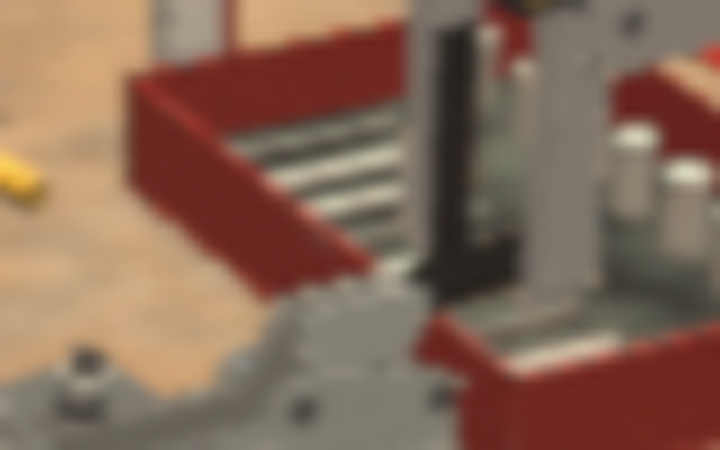

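Matches frame 15. Lift off and look.

Emit:
apply_moves(
  series="0 0 -0.5 0 0 0 -0.1; 0 0 -1 0 0 0 -0.1; 0 0 -2 0 0 0 -0.1; 0 0 -2.5 0 0 0 -0.1; 0 0 -2.5 0 0 0 -0.1; 0 0 -2.5 0 0 0 -0.1; 0 0 0 0 0 0 -0.1",
)

```text
t: 27.95
tool_pos: [0.6564, 0.1462, 0.215]
tool_rot: [0.003, -0.06, 0.998, 0.001]
wrist_force: [0.1, -0.1, 0.8]
finger_gap: 0.0424
```

```bash
python3 st.py 30; python3 hm.py 14 15 30;  python3 - <<'E'
from ov import *
a=cv2.imread('pics/side30.png')
cv2.imwrite('pics/z30.png',zoom(a,190,150,110,90,6.5)); cv2.imwrite('pics/z30b.png',zoom(a,235,160,80,50,9))
E
```

```text
t 27.95 pos [0.6564 0.1462 0.215 ] az 96.89501752879819 zax [ 0.0054  0.0019 -1.    ] gap 0.042417026279973194
F [ 0.082  -0.1384  0.7907] M [ 0.0487 -0.0225  0.0137] q [-0.5952  0.4297  0.3846  1.6218 -0.1753  1.1184  1.5249]
X,Y,Z 144.57430624823095 -74.6260255459452 157.02137968889764
14 1362 [290.7175 188.2212] 16.149744805757383 [146.7317  47.4516] -1.0570087075411112 [173.8962  46.9504]
15 1347 [290.852  188.5485] 18.26757309601679 [147.2066  46.3982] 0.9584945196557441 [175.2664  46.8677]
30 1392 [290.864  188.4535] 18.642527052274364 [147.2309  46.6628] 1.3317526328760994 [175.1037  47.3107]
```

View pics/z30.png

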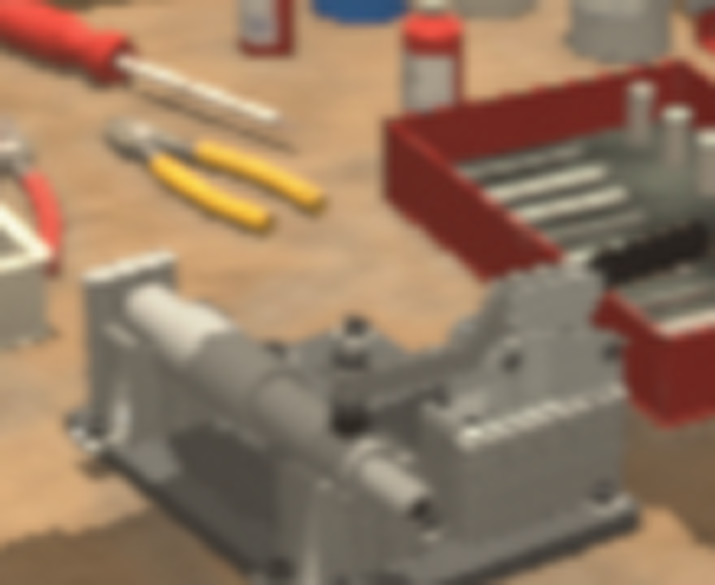

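View pics/z30b.png

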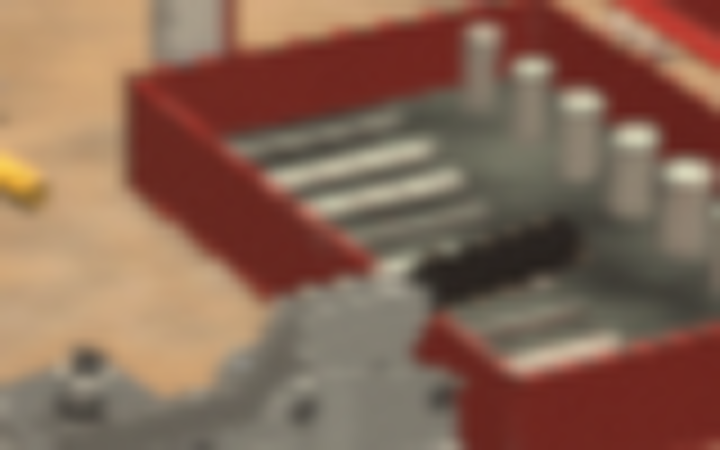

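Emit:
apply_moves(
  series="0 0 -2 0 0 0 -0.1; 0 0 -2.5 0 0 0 -0.1; 1.5 -1.5 -1 0 0 0 -0.1; 2.9 -2.7 0 0 0 0 -0.1; 2.9 -2.7 0 0 0 0 -0.1; 2.9 -2.7 0 0 0 0 -0.1; 2.9 -2.7 0 0 0 0 -0.1; 2.9 -2.7 0 0 0 0 -0.1; 2.9 -2.7 0 0 0 0 -0.1; 1.5 -1.5 0 0 0 0 -0.1; 0 0 0 0 0 0 -0.1",
)

```text
t: 29.1
tool_pos: [0.4738, -0.0712, 0.2656]
tool_rot: [0.0, -0.059, 0.998, 0.0]
wrist_force: [0.1, 0.6, 0.4]
finger_gap: 0.0423
```

```bash
python3 - <<'E'
from fx import *
show()
for c in('side','top'):
    f=grab_frame(c)['img']; cv2.imwrite(f'pics/{c}31.png',f)
a=cv2.imread('pics/side31.png'); cv2.imwrite('pics/f1.png',zoom(a,190,155,105,90,6.5)); 
a=cv2.imread('pics/top31.png'); cv2.imwrite('pics/f2.png',zoom(a,130,140,120,100,6))
E
python3 hm.py 15 30 31
```

```text
t 29.1 pos [ 0.4738 -0.0712  0.2656] az 96.73595451364369 zax [ 0.0001  0.0007 -1.    ] gap 0.042299290091250254
F [0.098  0.5788 0.4098] M [ 0.0482 -0.0352 -0.0456] q [-0.4662  0.0304  0.4993  1.9786 -0.0168  1.1362  1.7284]
15 1347 [290.852  188.5485] 18.26757309601679 [147.2066  46.3982] 0.9584945196557441 [175.2664  46.8677]
30 1392 [290.864  188.4535] 18.642527052274364 [147.2309  46.6628] 1.3317526328760994 [175.1037  47.3107]
31 1109 [290.838  188.8299] 18.255092757691617 [147.1985  45.5999] 0.9273536782597298 [173.0776  46.0188]
```

View pics/f1.png

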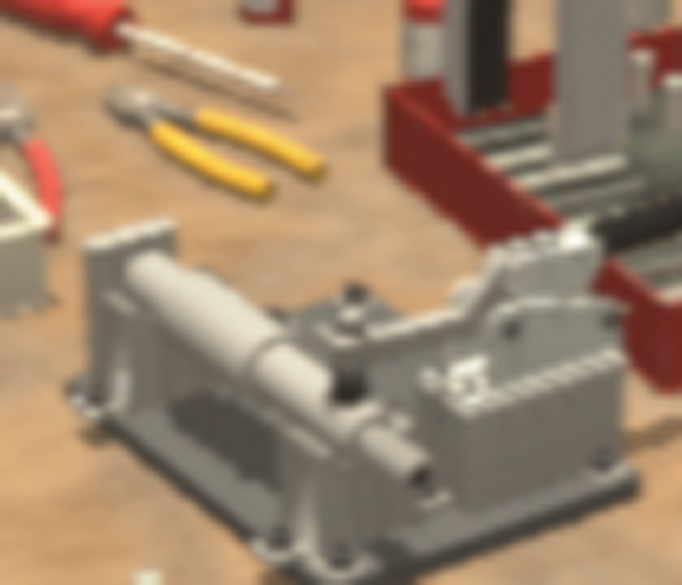

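View pics/f2.png

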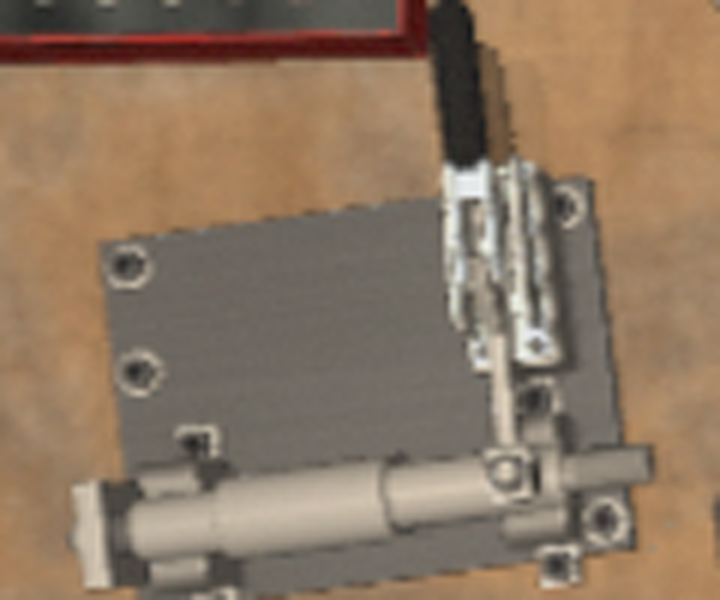

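View pics/side31.png

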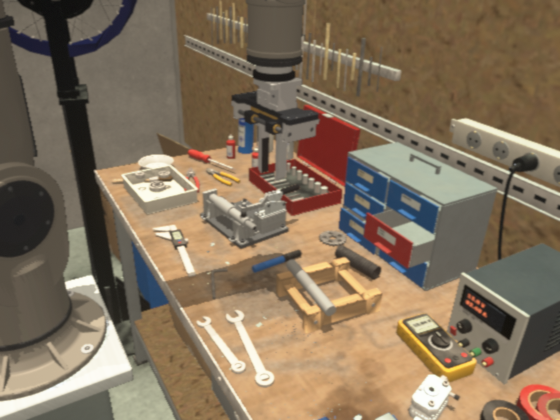

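```bash
python3 - <<'E'
from ov import *
def edge(i): 
    g=cv2.cvtColor(i,cv2.COLOR_BGR2GRAY).astype(np.float32); return g
def sh(f1,f2,roi):
    x,y,w,h=roi; a=edge(cv2.imread(f1));b=edge(cv2.imread(f2))
    t=a[y:y+h,x:x+w]; M=4
    S=8; t=cv2.resize(t,None,fx=S,fy=S,interpolation=cv2.INTER_CUBIC); B=cv2.resize(b[y-M:y+h+M,x-M:x+w+M],None,fx=S,fy=S,interpolation=cv2.INTER_CUBIC)
    r=cv2.matchTemplate(B,t,cv2.TM_CCOEFF_NORMED); _,v,_,l=cv2.minMaxLoc(r); return np.array(l)/S-M,round(v,3)
for a,b in(('top8','top9'),('top9','top31')): print(a,b,'tip',sh(f'pics/{a}.png',f'pics/{b}.png',(232,210,11,10)),'plate corner',sh(f'pics/{a}.png',f'pics/{b}.png',(222,222,18,14)))
for a,b in(('side8','side9'),('side9','side20'),('side9','side31'),('side30','side31')): print(a,b,'tip',sh(f'pics/{a}.png',f'pics/{b}.png',(243,216,18,18)),'plate',sh(f'pics/{a}.png',f'pics/{b}.png',(230,235,40,12)))
cv2.imwrite('pics/e.png',np.hstack([zoom(cv2.imread('pics/top9.png'),130,215,40,30,9),zoom(cv2.imread('pics/top31.png'),130,215,40,30,9)]))
E
```

```text
top8 top9 tip (array([0., 0.]), 0.997) plate corner (array([0., 0.]), 0.989)
top9 top31 tip (array([0., 0.]), 0.996) plate corner (array([0., 0.]), 0.988)
side8 side9 tip (array([0., 0.]), 0.991) plate (array([0., 0.]), 0.997)
side9 side20 tip (array([0.25, 0.5 ]), 0.909) plate (array([0.125, 0.   ]), 0.976)
side9 side31 tip (array([0.375, 0.5  ]), 0.923) plate (array([0.125, 0.   ]), 0.995)
side30 side31 tip (array([-0.125, -0.375]), 0.929) plate (array([0., 0.]), 0.942)
```

View pics/e.png

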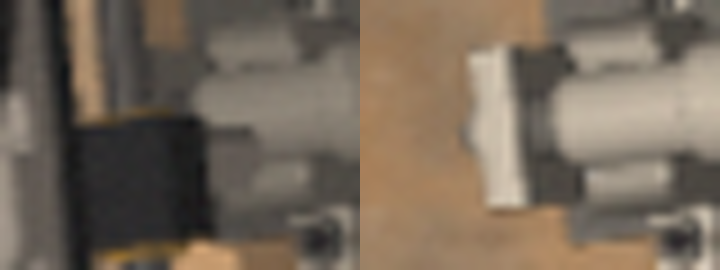

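```bash
python3 - <<'E'
from hm import *
print(hfit('pics/side9.png',(270,160,25,35))[1:])
print(hfit('pics/side0.png',(270,160,25,35))[1:])
# predicted pixel of handle mid for states, in raw camera
for X,Z,S in((113,93,68),(146,68,18),(148,54,6),(148,50,3)): print(X,Z,S,proj('side',W(X,-75,Z)),proj('top',W(X,-75,Z)))
# top view of handle in 31
im=cv2.imread('pics/top31.png'); 
for fn,roi in(('top31',(198,132,20,40)),('top9',(192,150,25,30))):
    x0,y0,w,h=roi; sub=zoom(cv2.imread(f'pics/{fn}.png'),x0,y0,w,h,4); m=(sub.max(2)<62).astype(np.uint8); n,l,st,ce=cv2.connectedComponentsWithStats(m); k=1+np.argmax(st[1:,4])
    print(fn,(ce[k]+.5)/4-.5+[x0,y0],st[k],np.ptp(np.nonzero(l==k)[0])/4)
# side: differences 15 vs 30 handle
E
```

```text
(array([280.0528, 177.4092]), np.float64(70.66146625931586), array([110.741 ,  86.8028]), np.float64(67.60067765344918), array([121.6042, 113.1598]))
(array([280.0462, 177.4222]), np.float64(70.65126189395505), array([110.7213,  86.7723]), np.float64(67.58676263057176), array([121.6831, 113.3501]))
113 93 68 [[280.8309 174.9501]] [[202.7168 164.0674]]
146 68 18 [[290.8712 180.976 ]] [[203.5064 150.7673]]
148 54 6 [[291.2825 185.7674]] [[204.8048 151.1693]]
148 50 3 [[291.2245 187.1795]] [[205.1985 151.5406]]
top31 [205.9372 153.2226] [  13   33   40  110 2925] 27.25
top9 [203.7667 165.1489] [  24   23   51   78 2196] 19.25
```

```bash
python3 - <<'E'
from fx import *
s,p,Rm=cur(); print(delta(p,Rm,W(140,-75,150),pose(96.85)))
E
```

```text
(array([-20.0824,  19.1101,   5.7654]), array([0.0146, 0.0184, 0.0668]))
```

Emit:
apply_moves(
  series="-1.5 1.4 0 0 0 0 -1; -2.8 2.6 0 0 0 0 -1; -2.8 2.6 0 0 0 0 -1; -2.8 2.7 0 0 0 0 -1; -2.8 2.7 0 0 0 0 -1; -2.8 2.7 0.8 0 0 0 -1; -2.8 2.7 1.5 0 0 0 -1; -1.8 1.7 1.5 0 0 0 -1; 0 0 2 0 0 0 -1; 0 0 0 0 0 0 -1; 0 0 0 0 0 0 -1",
)

```text
t: 30.3
tool_pos: [0.6518, 0.1457, 0.2069]
tool_rot: [-0.001, -0.061, 0.998, -0.0]
wrist_force: [-0.0, 0.3, 0.5]
finger_gap: 0.0003
```

```bash
python3 - <<'E'
from fx import *
show(); s,p,Rm=cur(); print(delta(p,Rm,W(140,-75,62),pose(96.85)))
E
```

```text
t 30.3 pos [0.6518 0.1457 0.2069] az 96.96962290466149 zax [-0.0013 -0.0006 -1.    ] gap 0.0003372076750388
F [-0.0244  0.3397  0.4671] M [-0.0173  0.0027  0.0326] q [-0.5967  0.433   0.3834  1.6355 -0.176   1.1088  1.526 ]
(array([-0.0226, -0.0466,  8.6896]), array([-0.0242, -0.0806,  0.1196]))
```

Emit:
apply_moves(
  series="0 0 2 0 0 0 -1; 0 0 2.5 0 0 0 -1; 0 0 2.5 0 0 0 -1; 0 0 1.5 0 0 0 -1; 0 0 0.2 0 0 0 -1; 0 0 0.2 0 0 0 -1; 0 0 0 0 0 0 -1; 0 0 0 0 0 0 -1",
)

```text
t: 31.1
tool_pos: [0.6524, 0.1448, 0.1196]
tool_rot: [0.001, -0.06, 0.998, 0.0]
wrist_force: [-0.2, 0.8, 0.3]
finger_gap: 0.0005
```

```bash
python3 st.py 32;python3 hm.py 15 32
```

```text
t 31.1 pos [0.6524 0.1448 0.1196] az 96.910296360438 zax [ 0.0014  0.0006 -1.    ] gap 0.0005075892610006984
F [-0.1697  0.7651  0.2779] M [ 0.0002  0.0208 -0.029 ] q [-0.5739  0.5164  0.3566  1.7142 -0.214   0.9479  1.5567]
X,Y,Z 140.42680491389487 -75.48358172092323 61.62016521859437
15 1347 [290.852  188.5485] 18.26757309601679 [147.2066  46.3982] 0.9584945196557441 [175.2664  46.8677]
32 1395 [290.8836 188.4582] 18.516532536621234 [147.2974  46.6313] 1.207464378728994 [175.3883  47.2234]
```

Emit:
apply_moves(
  series="0 0 0.2 0 0 0 -1; 0 0 0.15 0 0 0 -1; 0 0 0 0 0 0 -1; 0 0 0 0 0 0 -1",
)

```text
t: 31.55
tool_pos: [0.6518, 0.1447, 0.1149]
tool_rot: [-0.0, -0.06, 0.998, -0.0]
wrist_force: [0.2, 1.2, -1.0]
finger_gap: 0.0001
```

Emit:
apply_moves(
  series="0 0 0.1 0 0 0 -1; 0 0 0 0 0 0 -1; 0 0 0 0 0 0 -1",
)

```text
t: 31.85
tool_pos: [0.6518, 0.1446, 0.1139]
tool_rot: [-0.0, -0.06, 0.998, -0.0]
wrist_force: [0.2, -0.7, 0.6]
finger_gap: 0.0003
```

Emit:
apply_moves(
  series="0 0 0.1 0 0 0 -1; 0 0 0 0 0 0 -1; 0 0 0 0 0 0 -1",
)

```text
t: 32.15
tool_pos: [0.6519, 0.1447, 0.113]
tool_rot: [0.0, -0.06, 0.998, 0.0]
wrist_force: [0.8, 0.4, 0.2]
finger_gap: 0.0005
```

```bash
python3 st.py 33;python3 hm.py 32 33
```

```text
t 32.15 pos [0.6519 0.1447 0.113 ] az 96.91272510985752 zax [ 0.0001  0.     -1.    ] gap 0.00047522790625465937
F [0.7636 0.3518 0.1829] M [ 0.0729 -0.0914  0.0414] q [-0.5721  0.5235  0.3542  1.719  -0.2168  0.9376  1.5589]
X,Y,Z 139.89194315448225 -75.54665334639198 55.030811893411006
32 1395 [290.8836 188.4582] 18.516532536621234 [147.2974  46.6313] 1.207464378728994 [175.3883  47.2234]
33 1220 [290.9076 188.8262] 17.46192234389164 [147.4347  45.5447] 0.15514435551610517 [174.4241  45.6177]
```

Emit:
apply_moves(
  series="0 0 0.06 0 0 0 -1; 0 0 0 0 0 0 -1; 0 0 -0.5 0 0 0 -1; 0 0 -1.5 0 0 0 -1; 0 0 -2.5 0 0 0 -1; 0 0 -2.5 0 0 0 -1; 0 0 -2.5 0 0 0 -1; 0 0 -2.5 0 0 0 -1; 0 0 0 0 0 0 -1; 0 0 0 0 0 0 -1",
)

```text
t: 33.2
tool_pos: [0.652, 0.1447, 0.2335]
tool_rot: [0.001, -0.06, 0.998, 0.0]
wrist_force: [-0.3, -0.4, 0.4]
finger_gap: 0.0011
```

```bash
python3 st.py 34;python3 hm.py 15 30 32 34; python3 - <<'E'
from ov import *
a=cv2.imread('pics/side34.png')
cv2.imwrite('pics/z34.png',zoom(a,190,150,110,90,6.5))
E
```

```text
t 33.2 pos [0.652  0.1447 0.2335] az 96.91651773893275 zax [ 0.0012  0.0006 -1.    ] gap 0.001123827951066068
F [-0.2982 -0.4348  0.4352] M [-0.0003 -0.0497 -0.0413] q [-0.6017  0.41    0.3914  1.6091 -0.1674  1.1543  1.5197]
X,Y,Z 139.94695146874741 -75.50333743542295 175.50874808606554
15 1347 [290.852  188.5485] 18.26757309601679 [147.2066  46.3982] 0.9584945196557441 [175.2664  46.8677]
30 1392 [290.864  188.4535] 18.642527052274364 [147.2309  46.6628] 1.3317526328760994 [175.1037  47.3107]
32 1395 [290.8836 188.4582] 18.516532536621234 [147.2974  46.6313] 1.207464378728994 [175.3883  47.2234]
34 1393 [290.8531 188.4504] 18.743988457564118 [147.1935  46.6819] 1.4318297615786697 [175.0799  47.379 ]
```

View pics/z34.png

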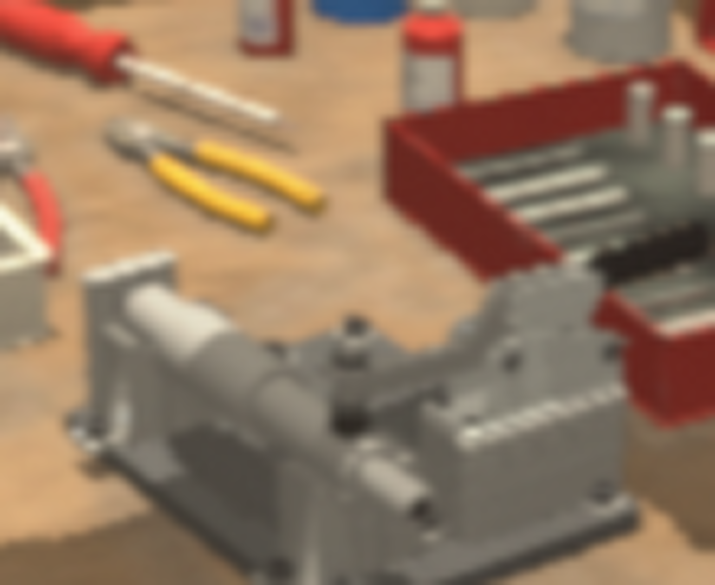

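```bash
python3 -c "
from workcell import *
print(close_job()); print(observe()['t'])"
```

```text
the job is handed in; nothing more can be done
None
the job is handed in; nothing more can be done
```

The axle is in the fixture, against the end stop and clamped. However, I over-pushed the clamp handle on the way and had to bring it back. The job went in at about 33 s.

**What I did**
- **Axle:** I gripped it by the hub seat, lifted it clear of the cradle, lowered it into the V-blocks and slid it home. The end stop was firm at about 11 N, and I then let go.
- **Clamp:** I pushed the handle over with shut fingers. The clamp had already closed, but I kept pressing. The handle went through its stop, ending about 24° below level, and the arm lifted off the axle.
- **Repair:** I gripped the handle and lifted it back until the pull dropped to zero, then let go. I then pressed it lightly on its stop.

**Last checks**
- **Handle:** It rests in the same place as when it first closed, within about 0.1 pixel, and it did not move after the light press.
- **Clamp foot:** The side view shows it standing on the axle at the threaded end.
- **Axle:** No gap shows at the end stop. The top view shows no movement of the threaded tip since I let go.
- **Bar:** It is still lying in its notch.
- **Clearance:** The gripper ended about 12 cm above the handle, touching nothing.

**Checks that disagreed**
- **Handle height:** By touch it sat about 3 mm lower than the listed closed height. The side camera, corrected at the open position, puts it 2 to 3 mm above that height, nearer the point just short of closed. I could not confirm the exact closed angle.
- **Threaded tip:** The side view showed a shift of up to half a pixel. The lighting had changed between those pictures, so I relied on the top view.

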